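# Crib up the footrest brackets

## Robot

A 7-joint arm with a two-finger parallel gripper is mounted at the origin on the work surface. World frame = base frame: x ahead of the robot, y to its left, z up, the work surface at z = 0. Lengths are in m, angles in rad, forces in N, time in s.
With the tool pointing down it reaches from about 0.35 to 0.9 m from the base axis. Payload 19.9 kg.
Tool frame: the origin (TCP) lies at the very end of the fingers, on their centre line; the grasp point (between the pads) lies 19 mm behind it (env.hold_point_z is the distance from the TCP to the grasp point, in m); z points along the fingers, y is the direction in which the jaws open and shut (so a half turn about z gives the same grasp; the last joint's range is limited). The gripper opens to 94 mm and grips with 3 to 60 N. Pads are 16 mm wide; open, the fingers measure 119 mm over their backs; the gripper's body (75 mm by 177 mm) begins 78 mm behind the grasp point.
Start: joints at [1.075, 0.417, -0.01, 1.614, 0.005, 1.111, -0.053], TCP at [0.275, -0.561, 0.172] pointing down, gripper open.
Joint ranges: [-2.81, 2.81], [-0.39, 2.02], [-1.27, 1.25], [0.06, 2.57], [-1.19, 4.33], [0.19, 2], [-2.82, 2.82]. Speed limits (rad/s): [1.89, 1.89, 2.39, 2.39, 3.01, 3.01, 3.01].

## Interface

Orientations are given as a 3x3 rotation matrix whose columns are the frame's x, y, z axes.
In Python, from station import get_obs, viewer, env gives the robot as it stands.
- The arm moves only by the shell command python3 -m creep 'ROWS' [FORCE]. ROWS is JSON, a list of rows, each an object with "hand": the closure, from 0 (fully open) to 1 (shut); "delta_pos": the shift along the tool's x, y, z in mm, a list of three; "rotation": the turn, a rotation vector about the tool's x, y, z in rad, a list of three. In form: [{"hand": hand, "delta_pos": [dx, dy, dz], "rotation": [rx, ry, rz]}, ...]. A call has 1 to 20 rows; each row is the pose to reach, as a shift and turn from the pose commanded when the call began, along the tool's axes at that moment; what a row does not reach only later rows make up. A row lasts 1/12 s, in which the tool goes at most 41.7 mm and 7.16 degrees, less where a joint would pass 70% of its speed; a pose out of reach is approached as far as the arm can. A call with a gripper value outside its range is refused whole. The fingers move at their own pace and stop on an object; FORCE is the grip in N (left out, the last holds). Time passes only in rows, so rows that repeat a pose let the fingers close. It gives the time, the measured TCP pose, the force and the opening at its end, in the units of the state.
- get_obs(): the state, without advancing time (a new reading comes with each control period).
- viewer.capture(name): name is "scene" or "top" or "wrist"; returns a dict with "img" (400x640x3 uint8, red, green, blue), "mtx" (3x3 intrinsics, pixels), "xyz" and "rotation" of the camera in the world; the wrist camera has in their place "T_tool_cam" (4x4, takes a point from camera to tool coordinates, whose origin is the TCP and whose axes are the flange's). Camera axes: x right, y up, looking along -z (the intrinsics and any distortion apply to the point x, -y, -z); pixel columns grow to the right and rows downward; lengths in m; the calibration is good to about 2 mm. The wrist camera is an equidistant fisheye: a pixel r from the principal point sees the ray r / f radians off the axis. A picture is of the moment at which its call begins: read the wrist's pose just before it. There is no depth.
- env.finish_job(): hands the job in, once; it reports no verdict.
The state is a dict: "t": time; "joint_positions": joint angles; "joint_vel": joint speeds; "tau": joint torques, N m; "position": TCP position; "tcp_rot": TCP orientation; "contact_force": force on the tool from outside, world axes, zero at the start; "torque": the same for the moment, N m; "width": finger opening in m.
Only numpy, scipy, OpenCV 4.12 (cv2) and the standard library are available. Lean on these libraries where they do the work, as an engineer would, in place of code of your own. Each camera call takes 0.05 s, during which the arm holds its last target.

## Task

Pile the other two L-brackets on the one lying on the right, each turned half round from the one below with balance point over balance point, so that the heels alternate, the arm ends cross and all lie flat, without shifting the bottom one. One of them lies deep in the rod-topped bay, where the draw hook reaches it; leave the hook lying on the cart top, clear of everything, and do not disturb the bushing, the knob or the wrench.

Things in the scene. Friction and masses are not known exactly. Their poses are not given: they have to be found in the camera images.
- bottom_mid (a point): Flat aluminium L-bracket on the right, any yaw, about 240 g: two arms 30 mm wide, 16 mm thick, 100 mm long from the outer corner; a boss stands on that corner (heel). This point: balance point, half-way up (8 mm), in the open angle. z up; one arm covers x -36..64, y -36..-6 mm, the other x -36..-6, y -36..64 mm; heel at -x, -y.
- loose_mid (a point): L-bracket like the bottom one (same size, same point, same axes), lying flat, boss up, any yaw, on the cart top in front of the bay's mouth, in the way of what is drawn out.
- deep_mid (a point): L-bracket like the bottom one (same size, same point, same axes), lying flat, boss up, on the cart top deep inside the bay, its heel towards the mouth (up to about 30 degrees off). The prong of the hook fits its inner corner, which is 6 mm towards -x and -y of this point.
- bottom_heel (a point): Top centre of the heel boss of the bottom bracket: x -24, y -24 mm from its balance point, 26 mm above its underside. The boss is 18 mm across, 10 mm high. Axes as the bracket's.
- loose_heel (a point): Top centre of the heel boss of the loose bracket: x -24, y -24 mm from its balance point, 26 mm above its underside. The boss is 18 mm across, 10 mm high. Axes as the bracket's.
- deep_heel (a point): Top centre of the heel boss of the bay's bracket: x -24, y -24 mm from its balance point, 26 mm above its underside. The boss is 18 mm across, 10 mm high. Axes as the bracket's.
- bay: Fixed low sheet-steel tunnel on the left, no floor, closed at the back. Origin: middle of its mouth, on the cart top; x runs inward (roughly world +y), z up. Inside 180 mm wide, 190 mm deep; walls 4 mm. Roof of six 6 mm rods across it, 30 mm gaps, undersides 80 mm and tops 86 mm up, the first at the mouth: one sees in but a gripper does not fit.
- hook_grip (a point): Loose draw hook (160 g) in the middle, between the bottom and the loose bracket, standing on its foot and prong. This point: centre of its upright black grip, 45 mm above its underside: fin 40 mm long (x), 14 mm thick (y), top at 62 mm, on a foot 40 x 36 x 6 mm. x points along the rod to the prong, z up.
- hook_tip (a point): Lower end of the hook's prong, 175 mm along x from the grip's centre and level with the foot's underside. A 10 mm round rod, centre 37 mm above the underside, runs from the grip and bends down into the 10 mm round prong; with the prong on the cart top it passes over a bracket's boss. Axes as the hook's.
- camlock: Fixed cam lock at the far middle, block 70 x 80 mm (x, y), clamping an axle pin upright, 150 mm tall in all; a lever reaches 75 mm from the centre. Origin on the cart top under the pin. An obstacle.
- bushing_mid (a point): Brass axle bushing standing on end, 44 mm across, 60 mm tall, loose; its centre. Bystander.
- knob_mid (a point): Red plastic brake knob standing upright, 60 mm across, 64 mm tall, loose; its centre half-way up. Bystander.
- wrench_mid (a point): Zinc-plated spoke wrench lying flat, 136 mm long (x), 34 mm wide at the heads, 8 mm thick, loose; its centre. Bystander.
Not all that is in view belongs to the job. Leave any brown look-alike of the part that bears deep_mid alone.

How it is judged:
By the outcome, as a careful person would: the job done as asked, in the order asked, and still so for the second after the job is handed in, with the robot touching nothing.
It also fails if it takes over 72 s, if anything falls off the work surface, if the arm or the gripper's body presses on something with over 40 N, if the wrist force passes 120 N, or if a joint passes its speed limit or range.

## Working session

There is one attempt and no reset: what is moved stays moved. The work goes in short steps, Python scripts to look and compute and a shell command to move; the robot and the scene stay as the last step left them, time stands still between calls to the robot, and variables do not carry over. Pictures are saved under pics/ and viewed, and the job is handed in when it is done.

```bash
ls; mkdir -p pics; python3 - <<'E'
from station import get_obs, viewer, env
import cv2
o=get_obs()
for k,v in o.items(): print(k,v)
for n in ["scene","top","wrist"]:
    c=viewer.capture(n)
    cv2.imwrite(f"pics/{n}0.png",c["img"][:,:,::-1])
    print(n,{k:v for k,v in c.items() if k!="img"})
E
```

```text
pics
t 0.0
joint_positions [ 1.07450877  0.41795016 -0.01028652  1.61414757  0.00474083  1.11067537
 -0.05301825]
joint_vel [ 1.03715866e-03  9.71028234e-05  6.78651956e-04  8.28456858e-04
 -1.74519377e-03 -2.58202690e-04  1.03216389e-03]
tau [ 3.92156153e-04 -8.51268268e+01  6.38410505e-01 -4.25988865e+01
 -4.89273027e-02  1.86748523e-02  1.23147647e-04]
position [ 0.27433727 -0.56113491  0.17135144]
tcp_rot [[ 8.98357414e-01  4.39264803e-01 -6.23709423e-04]
 [ 4.39265226e-01 -8.98356893e-01  9.76412561e-04]
 [-1.31409988e-04 -1.15114132e-03 -9.99999329e-01]]
contact_force [-0.1095702  -0.52145877 -0.49247838]
torque [ 0.01123579 -0.03491509  0.00371665]
width 0.0942058776839316
scene {'mtx': array([[480.84715927,   0.        , 325.75071613],
       [  0.        , 480.84715927, 202.96243259],
       [  0.        ,   0.        ,   1.        ]]), 'xyz': array([ 1.40893565, -0.08517325,  1.0315692 ]), 'rotation': array([[ 0.18494404, -0.73295113,  0.65465895],
       [ 0.98272333,  0.13311132, -0.12859327],
       [ 0.00711006,  0.66713119,  0.74490632]])}
top {'mtx': array([[517.14298
[... 208 characters left out ...]
[[ 1.53531391e-02,  9.89489404e-01, -1.43788038e-01],
       [-9.99878017e-01,  1.56061558e-02,  6.31898652e-04],
       [ 2.86923555e-03,  1.43760797e-01,  9.89608307e-01]])}
wrist {'mtx': array([[309.70691629,   0.        , 320.06050519],
       [  0.        , 309.70691629, 195.52426379],
       [  0.        ,   0.        ,   1.        ]]), 'T_tool_cam': array([[ 4.28954665e-05,  9.68794224e-01,  2.47866396e-01,
         7.12908218e-02],
       [ 9.99999931e-01,  5.01830705e-05, -3.69201044e-04,
         6.16921145e-04],
       [-3.70118536e-04,  2.47866395e-01, -9.68794154e-01,
        -2.12813568e-01],
       [ 0.00000000e+00,  0.00000000e+00,  0.00000000e+00,
         1.00000000e+00]])}
```

View pics/scene0.png

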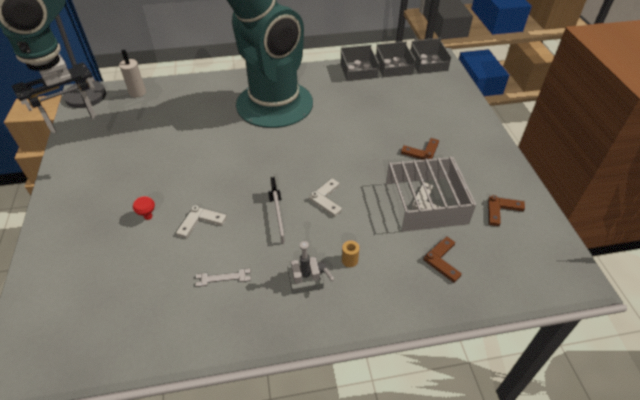

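View pics/top0.png

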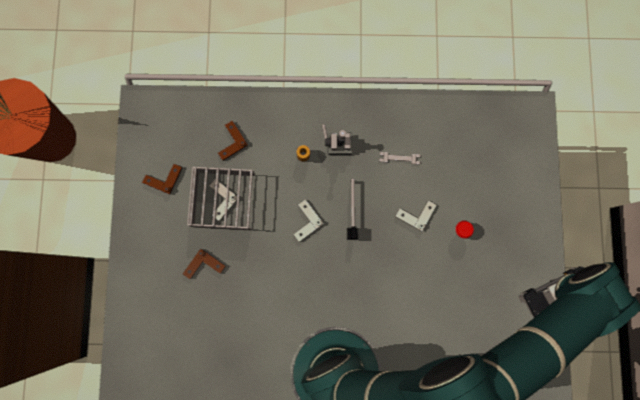

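View pics/wrist0.png

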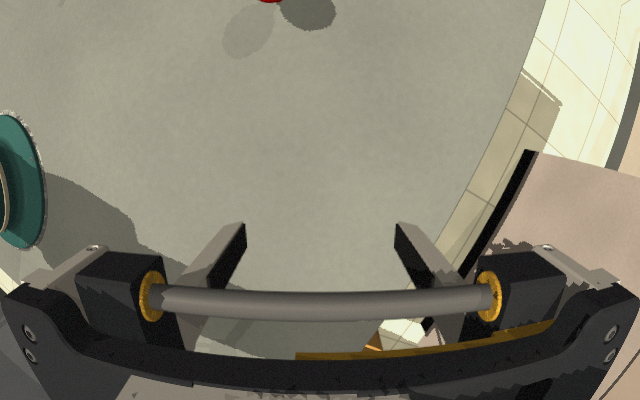

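The white L-brackets in the top view are at (417,215) for bottom/right, (308,220) for loose and (227,197) for deep in the bay. The brown look-alikes to leave alone are at (233,140), (163,180) and (205,263). Close crops next.

```bash
cat > h.py <<'E'
import numpy as np, cv2
from scipy.optimize import least_squares
from station import get_obs, viewer, env
def crop(img,x0,y0,w,h,s,name):
    c=cv2.resize(np.ascontiguousarray(img[y0:y0+h,x0:x0+w,::-1]),None,fx=s,fy=s,interpolation=cv2.INTER_CUBIC)
    for x in range((x0+9)//10*10,x0+w,10):
        cv2.putText(c,str(x),((x-x0)*s,8),0,0.3,(0,0,255),1); cv2.line(c,((x-x0)*s,10),((x-x0)*s,16),(0,0,255),1)
    for y in range((y0+9)//10*10,y0+h,10):
        cv2.putText(c,str(y),(0,(y-y0)*s),0,0.3,(0,0,255),1)
    cv2.imwrite(name,c)
def cam(c,o=None):
    "returns R (world from cam cv-less axes), pos"
    if "xyz" in c: return np.array(c["rotation"]),np.array(c["xyz"])
    T=np.eye(4);T[:3,:3]=o["tcp_rot"];T[:3,3]=o["position"]
    M=T@c["T_tool_cam"]; return M[:3,:3],M[:3,3]
def proj(P,c,o=None):
    R,p=cam(c,o); q=(np.atleast_2d(P)-p)@R; q=q*np.array([1,-1,-1]); K=c["mtx"]
    if "xyz" in c: uv=q[:,:2]/q[:,2:]
    else:
        r=np.linalg.norm(q[:,:2],axis=1); th=np.arctan2(r,q[:,2]); uv=q[:,:2]/r[:,None]*th[:,None]
    return uv*K[0,0]+K[:2,2]
def ray(uv,c,o=None):
    R,p=cam(c,o); K=c["mtx"]; d=(np.array(uv,float)-K[:2,2])/K[0,0]
    if "xyz" in c: v=np.array([d[0],d[1],1])
    else:
        th=np.linalg.norm(d); v=np.array([*(d/th*np.sin(th)),np.cos(th)])
    v=v*np.array([1,-1,-1]); v=R@v; return p,v/np.linalg.norm(v)
def atz(uv,z,c,o=None):
    p,v=ray(uv,c,o); return p+v*(z-p[2])/v[2]
def tri(rays):
    A=sum(np.eye(3)-np.outer(v,v) for p,v in rays); b=sum((np.eye(3)-np.outer(v,v))@p for p,v in rays)
    return np.linalg.solve(A,b)
E
python3 - <<'E'
from h import *
t=viewer.capture("top");s=viewer.capture("scene")
import pickle; pickle.dump((t,s,get_obs()),open("v0.pkl","wb"))
crop(t["img"],285,165,160,90,5,"pics/t1.png")
crop(t["img"],180,155,110,85,7,"pics/t2.png")
crop(s["img"],170,170,180,110,4,"pics/s1.png")
crop(s["img"],350,150,130,95,6,"pics/s2.png")
E
```

```text
(no output)
```

View pics/t1.png

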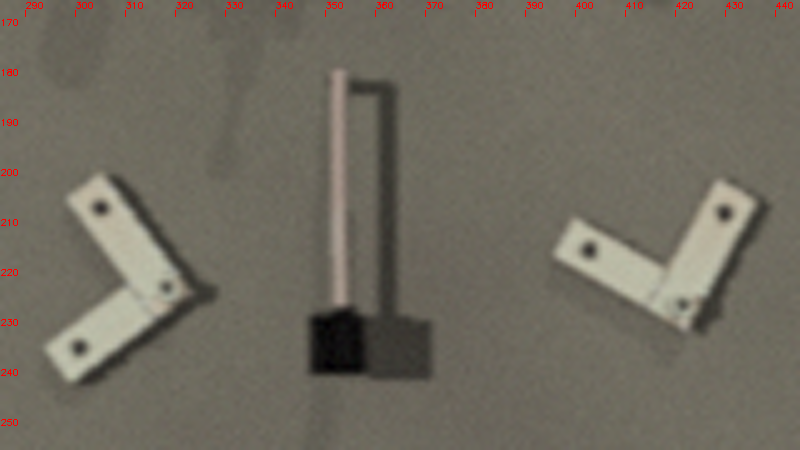

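View pics/t2.png

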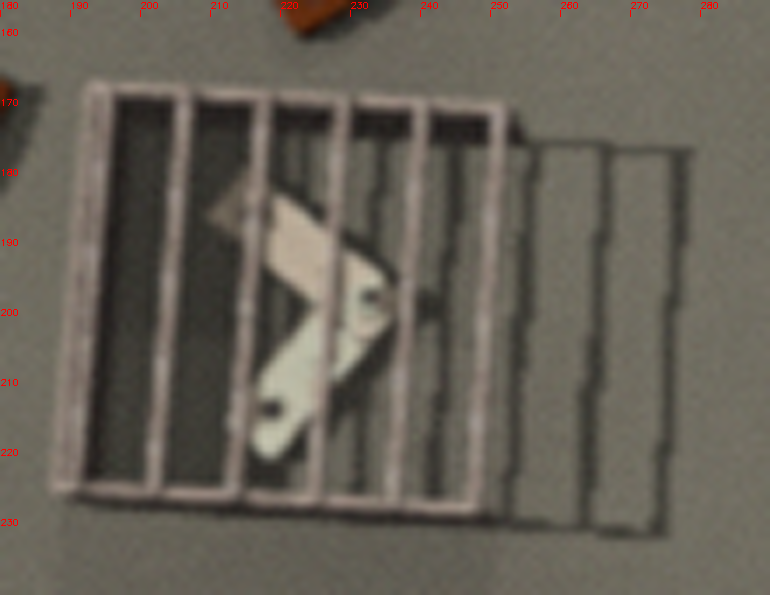

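View pics/s1.png

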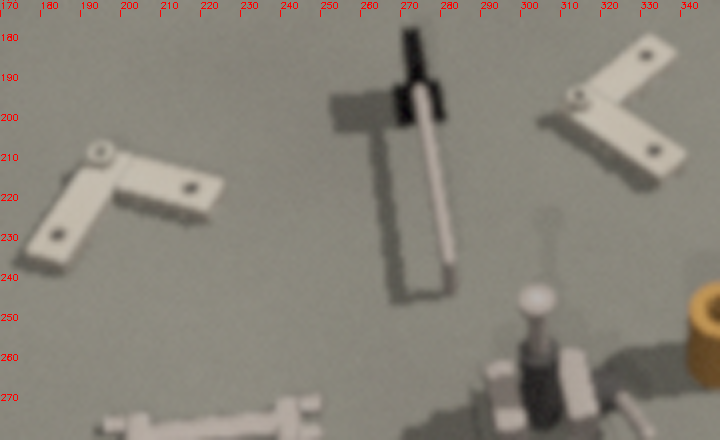

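View pics/s2.png

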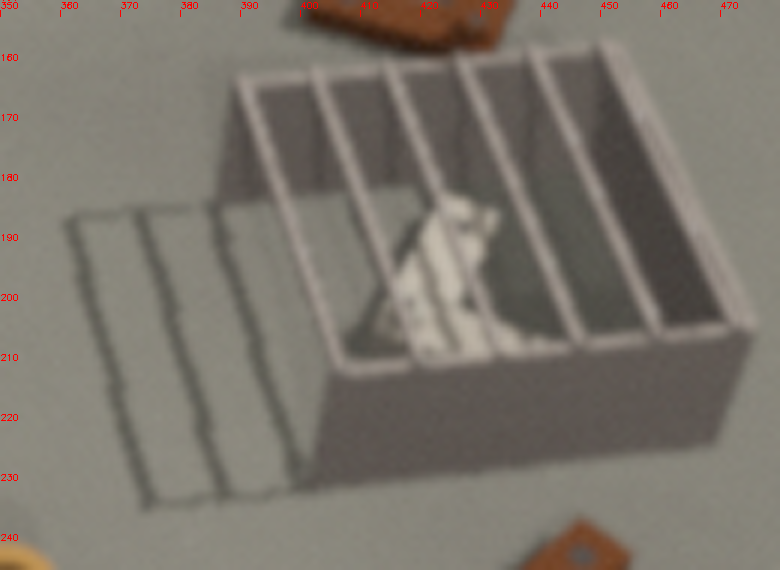

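```bash
cat >> h.py <<'E'
BR=np.array([[64,-36,8],[64,-6,8],[-36,64,8],[-6,64,8],[-6,-6,8],[-24,-24,18]])/1000.
def Rz(a): return np.array([[np.cos(a),-np.sin(a),0],[np.sin(a),np.cos(a),0],[0,0,1]])
def uc(pts,x0,y0,s): return (np.array(pts,float)+.5)/s-.5+[x0,y0]
def fit(model,views,x0,z=None):
    "views: list of (idx,uv,cam,obs)"
    def f(p):
        zz=p[3] if z is None else z
        W=model@Rz(p[2]).T+[p[0],p[1],zz]
        return np.concatenate([(proj(W[i],c,o)-uv).ravel() for i,uv,c,o in views])
    r=least_squares(f,x0 if z is None else x0[:3],loss="soft_l1")
    return r.x, f(r.x).reshape(-1,2)
E
python3 - <<'E'
from h import *
import pickle
t,s,o=pickle.load(open("v0.pkl","rb"))
A=list(range(6))
b=fit(BR,[(A,uc([(757,203),(718,180),(553,253),(574,216),(661,268),(684,304)],285,165,5),t,None),
 (A,uc([(27,248),(66,264),(224,181),(210,213),(118,190),(99,152)],170,170,4),s,None)],[.4,-.15,-.5,.008])
l=fit(BR,[(A,uc([(101,173),(66,200),(71,383),(44,349),(127,288),(166,288)],285,165,5),t,None),
 (A,uc([(661,179),(688,152),(649,33),(679,52),(622,104),(578,95)],170,170,4),s,None)],[.4,.1,.8,.008])
for q in (b,l): print(q[0].round(4), np.degrees(q[0][2]).round(1)); print(q[1].round(1).tolist())
# hook: grip top corners/rod ; prong
for z in (.042,): print("prong top",atz(uc([338,70],285,165,5),z,t))
print("rod scene end",atz(uc([449,250],170,170,4),.037,s), "prong bottom scene", atz(uc([449,295],170,170,4),0,s))
print("gripper top", atz(uc([338,343],285,165,5),.062,t),atz(uc([412,30],170,170,4),.062,s),"rod near grip",atz(uc([342,305],285,165,5),.042,t))
print("foot corners top",[atz(uc(p,285,165,5),.006,t).round(4) for p in [(311,318),(365,318),(311,374),(365,374)]])
print("bay roof corners z86",[atz(uc(p,180,155,7),.086,t).round(4) for p in [(510,102),(478,513),(85,85),(55,490)]])
print("bay sc",[atz(uc(p,350,150,6),.086,s).round(4) for p in [(342,374),(236,80),(755,330),(608,42)]])
for n,p in dict(bush=(303,152),knob=(464,229),wr=(401,158),pin=(342,135)).items(): print(n,atz(p,.06,t))
print("deep boss",atz(uc([369,297],180,155,7),.026,t),"inner",atz(uc([322,305],180,155,7),.016,t))
E
```

```text
[ 0.5054 -0.2637 -0.515   0.0019] -29.5
[[-0.4, -0.4], [-0.5, -0.3], [-0.6, 0.3], [-0.4, -0.0], [0.8, 0.2], [-1.0, 0.2], [-0.7, 0.7], [-0.6, -0.4], [0.4, 0.1], [-1.1, -0.0], [-0.8, -0.7], [0.7, 0.2]]
[0.4826 0.0977 0.6531 0.0017] 37.4
[[-0.2, 0.1], [-0.5, -0.0], [-0.6, 0.3], [-0.6, -0.3], [-0.1, -0.7], [-0.2, 0.1], [-0.3, -0.6], [-0.1, 0.2], [-0.4, 0.1], [-0.3, 0.1], [-1.9, -0.0], [0.3, 0.2]]
prong top [ 0.62141838 -0.04692141  0.042     ]
rod scene end [ 0.61546948 -0.04613777  0.037     ] prong bottom scene [ 0.62404243 -0.04948154  0.        ]
gripper top [ 0.44076816 -0.04572777  0.062     ] [ 0.43304074 -0.04806073  0.062     ] rod near grip [ 0.46702079 -0.04998188  0.042     ]
foot corners top [array([ 0.4615, -0.0327,  0.006 ]), array([ 0.4621, -0.0684,  0.006 ]), array([ 0.4246, -0.0329,  0.006 ]), array([ 0.4252, -0.0684,  0.006 ])]
bay roof corners z86 [array([0.6388, 0.2759, 0.086 ]), array([0.4505, 0.2844, 0.086 ]), array([0.6436, 0.4701, 0.086 ]), array([0.4579, 0.4747, 0.086 ])]
bay sc [array([0.6462, 0.2791, 0.086 ]), array([0.4593, 0.284 , 0.086 ]), array([0.6542, 0.4657, 0.086 ]), array([0.4655, 0.4683, 0.086 ])]
bush [0.70372352 0.11549828 0.06      ]
knob [ 0.4599394 -0.4032608  0.06     ]
wr [ 0.68881955 -0.20424542  0.06      ]
pin [ 0.76287904 -0.01145031  0.06      ]
deep boss [0.55667646 0.3457584  0.026     ] inner [0.55398872 0.36927779 0.016     ]
```

```bash
cat >> h.py <<'E'
def go(xyz,toolx_deg):
    "print delta in tool axes (mm) and rot about tool z to have TCP at xyz, tool pointing down, tool x heading given"
    from scipy.spatial.transform import Rotation as Ro
    o=get_obs(); R=np.array(o["tcp_rot"]); a=np.radians(toolx_deg)
    Rt=np.array([[np.cos(a),np.sin(a),0],[np.sin(a),-np.cos(a),0],[0,0,-1]])
    d=R.T@(np.array(xyz)-o["position"])*1000
    rv=Ro.from_matrix(R.T@Rt).as_rotvec()
    print("delta",d.round(1).tolist(),"rot",rv.round(4).tolist(),"t",round(o["t"],2),"rows>=",int(np.ceil(max(np.linalg.norm(d)/41.7,np.degrees(np.linalg.norm(rv))/7.16))))
E
python3 - <<'E'
from h import *
go([.49,-.27,.13],37)
E
```

```text
delta [321.6, -167.0, 41.7] rot [-0.0006, -0.0, -0.1909] t 0.25 rows>= 9
```

```bash
python3 -m creep '[{"hand":0,"delta_pos":[322,-167,42],"rotation":[0,0,-0.191]},{"hand":0,"delta_pos":[322,-167,42],"rotation":[0,0,-0.191]},{"hand":0,"delta_pos":[322,-167,42],"rotation":[0,0,-0.191]},{"hand":0,"delta_pos":[322,-167,42],"rotation":[0,0,-0.191]},{"hand":0,"delta_pos":[322,-167,42],"rotation":[0,0,-0.191]},{"hand":0,"delta_pos":[322,-167,42],"rotation":[0,0,-0.191]},{"hand":0,"delta_pos":[322,-167,42],"rotation":[0,0,-0.191]},{"hand":0,"delta_pos":[322,-167,42],"rotation":[0,0,-0.191]},{"hand":0,"delta_pos":[322,-167,42],"rotation":[0,0,-0.191]},{"hand":0,"delta_pos":[322,-167,42],"rotation":[0,0,-0.191]},{"hand":0,"delta_pos":[322,-167,42],"rotation":[0,0,-0.191]},{"hand":0,"delta_pos":[322,-167,42],"rotation":[0,0,-0.191]},{"hand":0,"delta_pos":[322,-167,42],"rotation":[0,0,-0.191]}]' 30
python3 - <<'E'
from h import *
import pickle
o=get_obs();w=viewer.capture("wrist");pickle.dump((w,o),open("w1.pkl","wb"))
print(o["joint_positions"].round(2),np.abs(o["joint_vel"]).max())
crop(w["img"],160,60,266,190,3,"pics/w1.png")
go([.485,.10,.13],37.4)
E
```

```text
t: 1.33
position: [0.4898, -0.2712, 0.13]
tcp_rot: [[0.8, 0.6, -0.0], [0.6, -0.8, -0.0], [-0.0, 0.0, -1.0]]
contact_force: [-0.7, -0.8, -0.1]
width: 0.0941
[ 0.61  0.35 -0.2   1.82  0.08  0.98 -0.55] 0.004943468543607003
delta [219.0, -299.8, -0.1] rot [0.0002, 0.0003, -0.009] t 1.38 rows>= 9
```

View pics/w1.png

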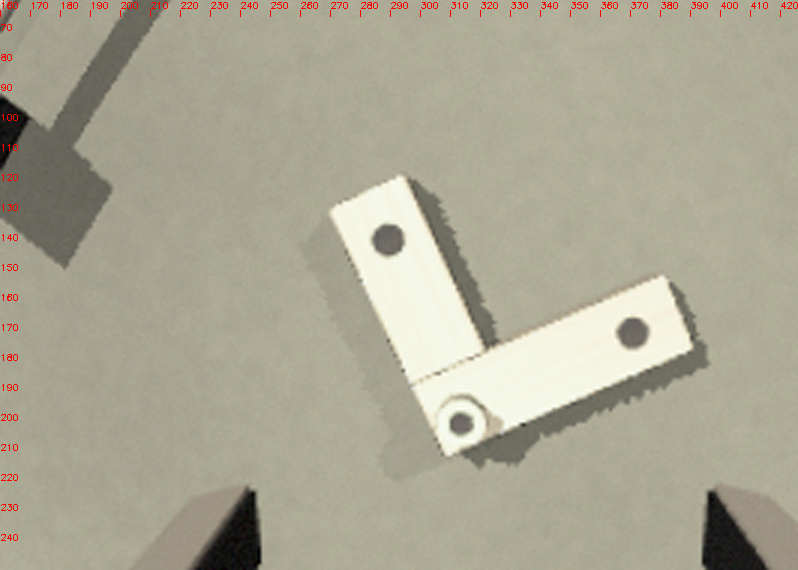

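```bash
cat > b.py <<'E'
from h import *
import pickle
BR7=np.vstack([BR,[[-.036,-.036,.008]]])
t,s,_=pickle.load(open("v0.pkl","rb")); w,o=pickle.load(open("w1.pkl","rb"))
A=list(range(7)); A6=list(range(6))
pw=uc([(693,348),(663,275),(330,210),(404,175),(484,350),(461,422),(447,457)],160,60,3)
if __name__=="__main__":
  for z in (None,.008):
    f=fit(BR7,[(A,pw,w,o)],[.5,-.26,-.5,.008],z); print(f[0].round(4),np.degrees(f[0][2]).round(2),f[1].round(1).tolist())
  f=fit(BR7,[(A,pw,w,o),(A6,uc([(27,248),(66,264),(224,181),(210,213),(118,190),(99,152)],170,170,4),s,None)],[.5,-.26,-.5,.008]); print("w+scene",f[0].round(4))
E
python3 b.py
python3 -m creep '[{"hand":0,"delta_pos":[219,-300,0],"rotation":[0,0,-0.009]},{"hand":0,"delta_pos":[219,-300,0],"rotation":[0,0,-0.009]},{"hand":0,"delta_pos":[219,-300,0],"rotation":[0,0,-0.009]},{"hand":0,"delta_pos":[219,-300,0],"rotation":[0,0,-0.009]},{"hand":0,"delta_pos":[219,-300,0],"rotation":[0,0,-0.009]},{"hand":0,"delta_pos":[219,-300,0],"rotation":[0,0,-0.009]},{"hand":0,"delta_pos":[219,-300,0],"rotation":[0,0,-0.009]},{"hand":0,"delta_pos":[219,-300,0],"rotation":[0,0,-0.009]},{"hand":0,"delta_pos":[219,-300,0],"rotation":[0,0,-0.009]},{"hand":0,"delta_pos":[219,-300,0],"rotation":[0,0,-0.009]},{"hand":0,"delta_pos":[219,-300,0],"rotation":[0,0,-0.009]},{"hand":0,"delta_pos":[219,-300,0],"rotation":[0,0,-0.009]},{"hand":0,"delta_pos":[219,-300,0],"rotation":[0,0,-0.009]}]'
python3 - <<'E'
from h import *
import pickle
o=get_obs();w=viewer.capture("wrist");pickle.dump((w,o),open("w2.pkl","wb"))
crop(w["img"],190,60,266,190,3,"pics/w2.png")
E
```

```text
[ 0.5054 -0.2663 -0.5032  0.004 ] -28.83 [[-0.1, 0.2], [-0.1, -0.3], [-0.4, 0.2], [0.3, -0.1], [0.7, 0.4], [0.0, -0.0], [-0.4, -0.3]]
[ 0.5058 -0.2658 -0.5029] -28.81 [[0.7, 0.3], [0.6, -0.5], [-1.1, -0.2], [-0.2, -0.7], [0.7, 0.6], [-0.1, 0.4], [-0.6, 0.2]]
w+scene [ 0.5053 -0.2661 -0.503   0.0024]
t: 2.47
position: [0.485, 0.0997, 0.1299]
tcp_rot: [[0.795, 0.607, -0.0], [0.607, -0.795, -0.0], [-0.0, 0.0, -1.0]]
contact_force: [-0.3, -0.1, -0.5]
width: 0.0941
```

View pics/w2.png

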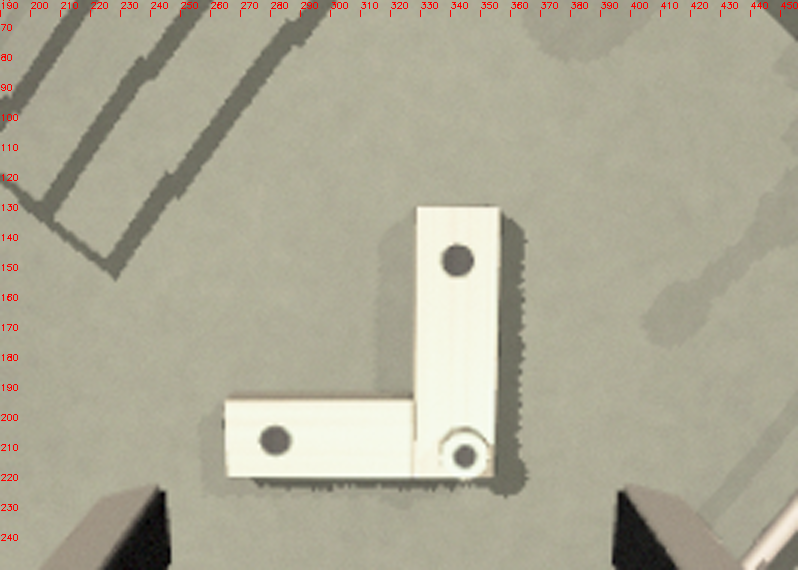

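```bash
python3 - <<'E'
from h import *
import pickle
from b import BR7,A
w,o=pickle.load(open("w2.pkl","rb"))
pw=uc([(500,207),(417,207),(227,477),(225,399),(415,399),(465,456),(494,478)],190,60,3)
for z in (None,.008):
    f=fit(BR7,[(A,pw,w,o)],[.48,.1,.65,.008],z); print(f[0].round(4),np.degrees(f[0][2]).round(2),f[1].round(1).tolist())
p=f[0]; g=Rz(p[2])@[.012,-.021,0]+[p[0],p[1],0]; print(g)
go([g[0],g[1],.004],np.degrees(p[2]))
E
```

```text
[0.4838 0.0947 0.6491 0.0062] 37.19 [[0.4, 0.2], [-0.3, -0.2], [0.3, -0.1], [-0.2, 0.1], [-0.1, 0.3], [-0.0, -0.2], [-0.0, -0.0]]
[0.4841 0.0949 0.649 ] 37.18 [[0.6, -0.1], [-0.2, -0.5], [-0.0, 0.1], [-0.5, 0.2], [-0.1, 0.3], [0.1, -0.1], [0.1, 0.2]]
[0.50632405 0.08542398 0.        ]
delta [8.3, 24.3, 126.0] rot [0.0003, 0.0003, 0.0032] t 2.52 rows>= 4
```

```bash
python3 -m creep '[{"hand":0.2,"delta_pos":[8,24,30],"rotation":[0,0,0.003]},{"hand":0.3,"delta_pos":[8,24,70],"rotation":[0,0,0.003]},{"hand":0.4,"delta_pos":[8,24,105],"rotation":[0,0,0.003]},{"hand":0.4,"delta_pos":[8,24,126],"rotation":[0,0,0.003]},{"hand":0.4,"delta_pos":[8,24,126],"rotation":[0,0,0.003]},{"hand":0.4,"delta_pos":[8,24,126],"rotation":[0,0,0.003]},{"hand":1,"delta_pos":[8,24,126],"rotation":[0,0,0.003]},{"hand":1,"delta_pos":[8,24,126],"rotation":[0,0,0.003]},{"hand":1,"delta_pos":[8,24,126],"rotation":[0,0,0.003]},{"hand":1,"delta_pos":[8,24,126],"rotation":[0,0,0.003]},{"hand":1,"delta_pos":[8,24,126],"rotation":[0,0,0.003]}]' 30
```

```text
t: 3.43
position: [0.5062, 0.0872, 0.0046]
tcp_rot: [[0.795, 0.607, 0.001], [0.607, -0.795, 0.0], [0.001, 0.001, -1.0]]
contact_force: [-0.5, -0.2, -0.1]
width: 0.0264
```

```bash
python3 -m creep '[{"hand":1,"delta_pos":[0,0,0],"rotation":[0,0,0]},{"hand":1,"delta_pos":[0,0,0],"rotation":[0,0,0]}]'
python3 - <<'E'
from h import *
import pickle
o=get_obs();w=viewer.capture("wrist");pickle.dump((w,o),open("w3.pkl","wb"))
print(o["position"])
crop(w["img"],190,60,266,190,3,"pics/w3.png")
E
```

```text
t: 3.6
position: [0.5058, 0.0873, 0.0041]
tcp_rot: [[0.795, 0.607, 0.0], [0.607, -0.795, 0.0], [0.0, 0.0, -1.0]]
contact_force: [0.6, 0.2, -0.6]
width: 0.0131
[0.50583736 0.0872691  0.00413168]
```

View pics/w3.png

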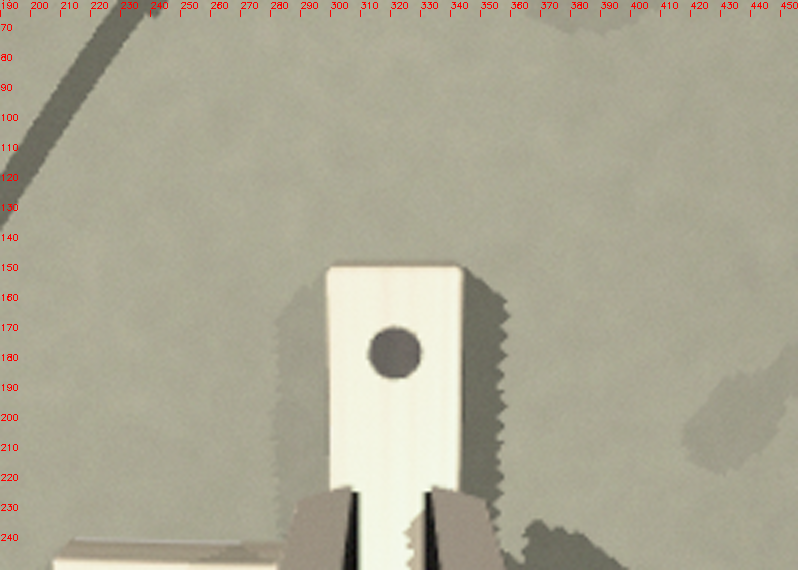

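```bash
python3 - <<'E'
from h import *
import pickle
w,o=pickle.load(open("w3.pkl","rb"))
R=o["tcp_rot"];p=o["position"]
for z in (0,-.01,-.02,-.03):
  for x in (.008,-.008):
    print(z,x,proj([p+R@[x,.0066,z],p+R@[x,-.0066,z]],w,o).round(1).tolist())
# arm end corners at various z heights: width 30mm scale
pts=uc([(327,266),(463,266)],190,60,3)
for z in (-.02,-.01,0,.01,.016):
    a,b=[atz(q,z,w,o) for q in pts]; print(z,np.linalg.norm(a-b))
E
```

```text
0 0.008 [[328.4, 207.3], [310.0, 207.3]]
0 -0.008 [[328.2, 228.2], [310.2, 228.2]]
-0.01 0.008 [[328.8, 211.4], [309.6, 211.4]]
-0.01 -0.008 [[328.6, 233.2], [309.8, 233.2]]
-0.02 0.008 [[329.2, 216.0], [309.1, 216.0]]
-0.02 -0.008 [[329.0, 238.6], [309.3, 238.6]]
-0.03 0.008 [[329.7, 221.0], [308.5, 221.0]]
-0.03 -0.008 [[329.4, 244.5], [308.8, 244.5]]
-0.02 0.03477822803462791
-0.01 0.03331053140884001
0 0.03184283478305206
0.01 0.030375138157264142
0.016 0.02949452018179143
```

The fingers at crop (350,490) and (430,490) are closing over the bracket's arm rather than around it. I'll look at it from the scene camera.

```bash
python3 - <<'E'
from h import *
import pickle
o=get_obs();s=viewer.capture("scene");pickle.dump((s,o),open("s4.pkl","wb"))
print(o["position"],o["width"],o["t"])
print(proj([o["position"],o["position"]+[0,0,.03]],s))
crop(s["img"],280,130,120,90,6,"pics/s4.png")
E
```

```text
[0.5057779  0.0872568  0.00404101] 0.009288616226857189 3.65
[[324.04597845 203.16233245]
 [324.09350485 196.07115211]]
```

View pics/s4.png

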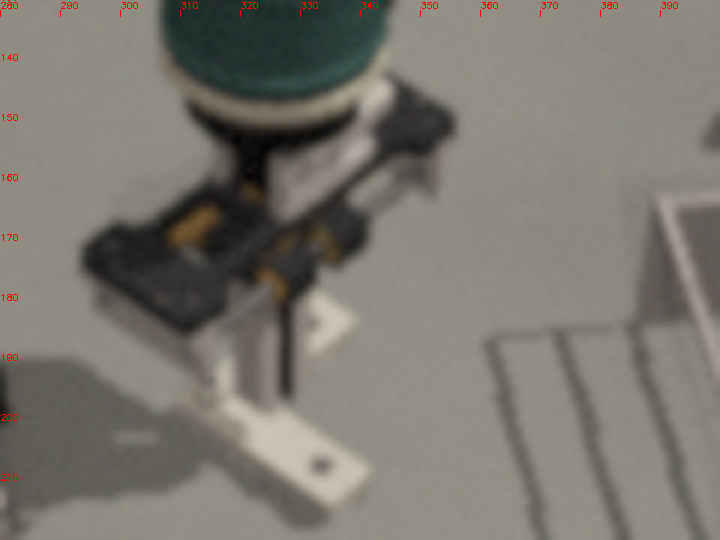

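```bash
python3 -c "
from station import env
print(env.hold_point_z,[a for a in dir(env) if a[0]!='_'])"
python3 -m creep '[{"hand":0.4,"delta_pos":[0,0,0],"rotation":[0,0,0]},{"hand":0.4,"delta_pos":[0,0,0],"rotation":[0,0,0]},{"hand":0.4,"delta_pos":[0,0,0],"rotation":[0,0,0]},{"hand":0.4,"delta_pos":[0,2,0],"rotation":[0,0,0]},{"hand":0.4,"delta_pos":[0,2,4],"rotation":[0,0,0]},{"hand":0.4,"delta_pos":[0,2,8],"rotation":[0,0,0]},{"hand":0.4,"delta_pos":[0,2,8],"rotation":[0,0,0]}]'
```

```text
0.0188 ['PlanningError', 'finish_job', 'hold_point_z']
t: 4.28
position: [0.5065, 0.0855, -0.005]
tcp_rot: [[0.795, 0.606, -0.001], [0.606, -0.795, -0.0], [-0.001, -0.001, -1.0]]
contact_force: [-0.5, 0.0, -0.9]
width: 0.0481
```

```bash
python3 -m creep '[{"hand":0.4,"delta_pos":[0,0,3],"rotation":[0,0,0]},{"hand":0.4,"delta_pos":[0,0,5],"rotation":[0,0,0]},{"hand":0.4,"delta_pos":[0,0,5],"rotation":[0,0,0]}]'
python3 - <<'E'
from h import *
import pickle
o=get_obs();s=viewer.capture("scene");w=viewer.capture("wrist");pickle.dump((s,w,o),open("s5.pkl","wb"))
print(o["position"],o["width"],o["t"])
crop(s["img"],280,130,120,90,6,"pics/s5.png")
crop(w["img"],190,120,266,190,3,"pics/w5.png")
E
```

```text
t: 4.53
position: [0.5067, 0.0856, -0.0095]
tcp_rot: [[0.795, 0.607, -0.001], [0.607, -0.795, -0.0], [-0.001, -0.0, -1.0]]
contact_force: [-0.3, -0.4, -0.1]
width: 0.0568
[ 0.50666088  0.0856481  -0.00953849] 0.05682467344138559 4.5333
```

View pics/s5.png

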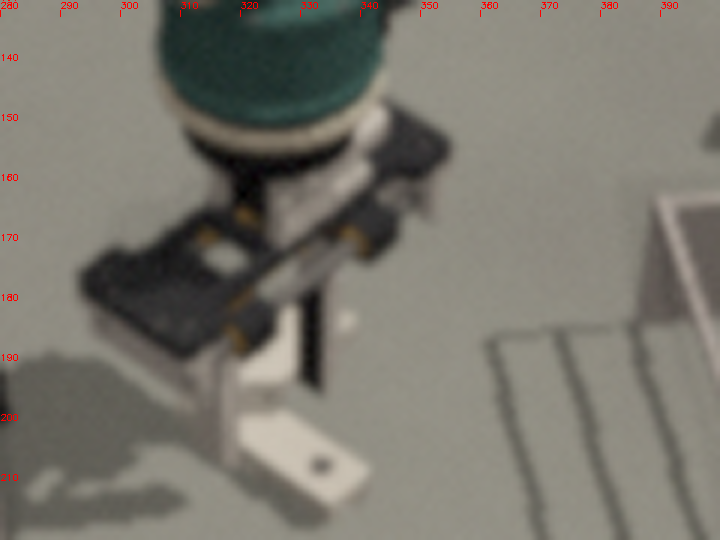

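View pics/w5.png

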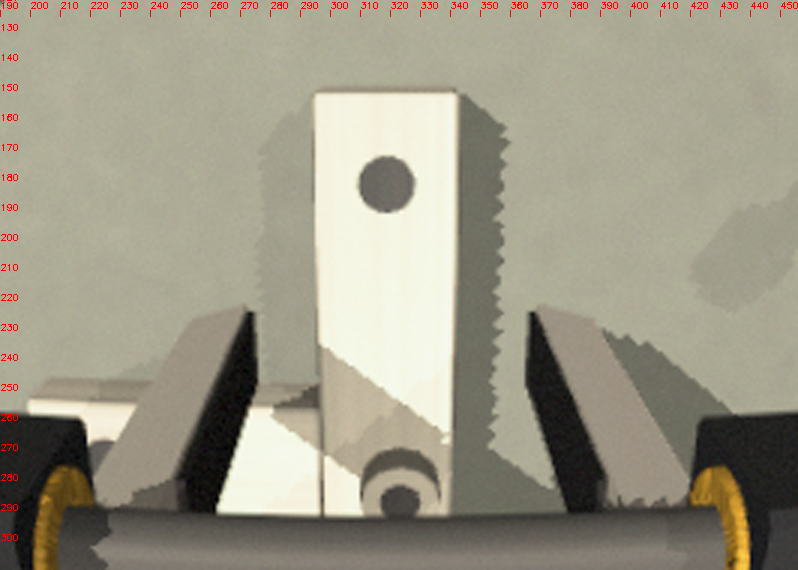

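```bash
python3 -m creep '[{"hand":0.4,"delta_pos":[0,0,3],"rotation":[0,0,0]},{"hand":0.4,"delta_pos":[0,0,6],"rotation":[0,0,0]},{"hand":0.4,"delta_pos":[0,0,6],"rotation":[0,0,0]}]'
```

```text
t: 4.88
position: [0.5067, 0.0856, -0.0156]
tcp_rot: [[0.795, 0.607, -0.001], [0.607, -0.795, -0.0], [-0.001, -0.0, -1.0]]
contact_force: [-0.5, 0.3, -0.1]
width: 0.0566
```

```bash
python3 -m creep '[{"hand":0.4,"delta_pos":[0,0,2],"rotation":[0,0,0]},{"hand":0.4,"delta_pos":[0,0,4],"rotation":[0,0,0]},{"hand":0.4,"delta_pos":[0,0,4],"rotation":[0,0,0]}]'
```

```text
t: 5.13
position: [0.5068, 0.0856, -0.0194]
tcp_rot: [[0.795, 0.607, -0.0], [0.607, -0.795, 0.0], [-0.0, -0.0, -1.0]]
contact_force: [-0.3, 0.6, -0.3]
width: 0.0566
```

```bash
python3 -m creep '[{"hand":0.4,"delta_pos":[0,0,1.5],"rotation":[0,0,0]},{"hand":0.4,"delta_pos":[0,0,3],"rotation":[0,0,0]},{"hand":0.4,"delta_pos":[0,0,3],"rotation":[0,0,0]}]'
python3 - <<'E'
from h import *
import pickle
o=get_obs();s=viewer.capture("scene");w=viewer.capture("wrist");pickle.dump((s,w,o),open("s6.pkl","wb"))
print(o["position"],o["width"],o["t"])
crop(s["img"],280,130,120,90,6,"pics/s6.png")
crop(w["img"],190,120,266,190,3,"pics/w6.png")
E
```

```text
t: 5.38
position: [0.5068, 0.0856, -0.0223]
tcp_rot: [[0.795, 0.607, -0.0], [0.607, -0.795, 0.0], [-0.0, -0.0, -1.0]]
contact_force: [-0.2, 0.3, 0.7]
width: 0.0567
[ 0.50680524  0.08562531 -0.02232623] 0.05668001643786996 5.3833
```

View pics/s6.png

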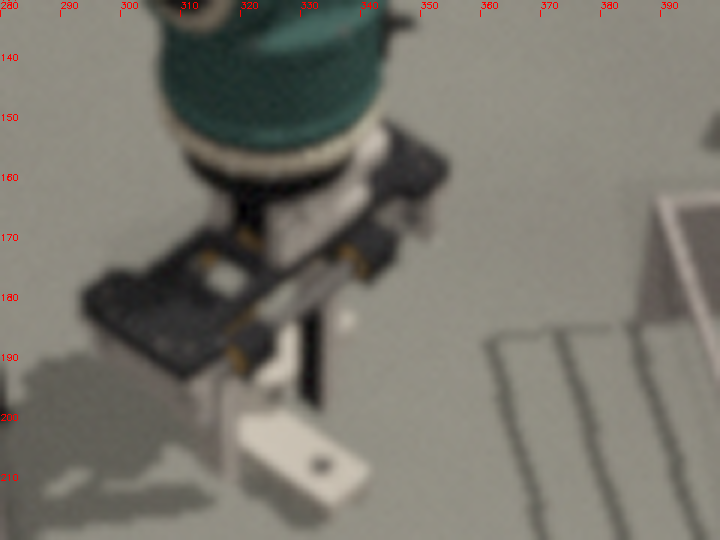

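View pics/w6.png

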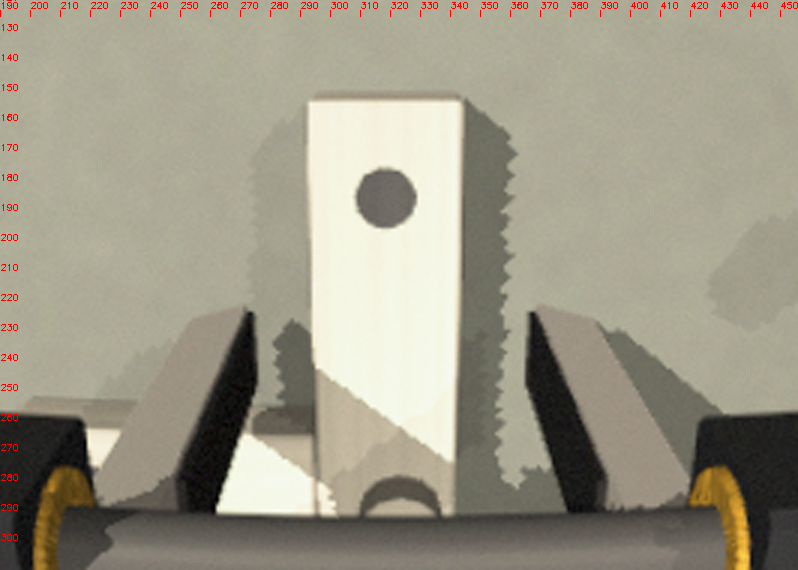

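```bash
python3 - <<'E'
from h import *
import pickle
s,w,o=pickle.load(open("s6.pkl","rb"))
R=o["tcp_rot"];p=o["position"]
tips=uc([(250,313),(530,313)],190,120,3); print(tips)
for z in (0,-.02,-.03,-.035,-.04,-.05):
    print(z,proj([p+R@[x,y,z] for x in (.008,0) for y in (.02835,-.02835)],w,o).round(1).tolist())
pw=uc([(463,100),(308,100)],190,120,3)
for z in (.0,.008,.012,.016): a,b=[atz(q,z,w,o) for q in pw]; print(z,np.linalg.norm(a-b),a,b)
# shadow/scene: fingertip
print(uc([(228,480),(312,405)],280,130,6), proj([p+R@[x,y,z] for z in (0,-.02,-.03,-.04) for x,y in ((.008,.0346),(.008,-.0346))],s).round(1).tolist())
E
```

```text
[[273.         224.        ]
 [366.33333333 224.        ]]
0 [[358.6, 207.2], [279.9, 207.2], [358.2, 217.8], [280.3, 217.8]]
-0.02 [[362.2, 215.9], [276.1, 215.9], [361.7, 227.3], [276.6, 227.2]]
-0.03 [[364.2, 220.8], [274.0, 220.8], [363.7, 232.7], [274.6, 232.7]]
-0.035 [[365.3, 223.5], [272.9, 223.4], [364.7, 235.6], [273.5, 235.6]]
-0.04 [[366.5, 226.2], [271.7, 226.2], [365.9, 238.6], [272.3, 238.6]]
-0.05 [[369.0, 232.3], [269.1, 232.2], [368.3, 245.2], [269.8, 245.1]]
0.0 0.031953130846238915 [0.55556213 0.10345229 0.        ] [0.53619209 0.12886496 0.        ]
0.008 0.03061102136911147 [0.55590842 0.10449848 0.008     ] [0.53735196 0.12884375 0.008     ]
0.012 0.02993996663054773 [0.55608156 0.10502157 0.012     ] [0.5379319  0.12883315 0.012     ]
0.016 0.029268911891984037 [0.55625471 0.10554466 0.016     ] [0.53851184 0.12882254 0.016     ]
[[317.58333333 209.58333333]
 [331.58333333 197.08333333]] [[317.5, 217.7], [333.5, 204.4], [317.4, 213.2], [333.6, 199.8], [317.4, 210.8], [333.7, 197.5], [317.4, 208.5], [333.7, 195.1]]
```

```bash
python3 -m creep '[{"hand":0.4,"delta_pos":[0,0,2],"rotation":[0,0,0]},{"hand":0.4,"delta_pos":[0,0,4],"rotation":[0,0,0]},{"hand":0.4,"delta_pos":[0,0,4],"rotation":[0,0,0]}]'
```

```text
t: 5.73
position: [0.5067, 0.0856, -0.0265]
tcp_rot: [[0.795, 0.607, -0.001], [0.607, -0.795, 0.0], [-0.0, -0.0, -1.0]]
contact_force: [0.6, 0.1, 0.1]
width: 0.0561
```

```bash
python3 -m creep '[{"hand":0.4,"delta_pos":[0,0,1.5],"rotation":[0,0,0]},{"hand":0.4,"delta_pos":[0,0,3],"rotation":[0,0,0]},{"hand":0.4,"delta_pos":[0,0,3],"rotation":[0,0,0]}]'
```

```text
t: 5.98
position: [0.5068, 0.0856, -0.0293]
tcp_rot: [[0.795, 0.607, -0.0], [0.607, -0.795, 0.0], [-0.0, -0.0, -1.0]]
contact_force: [-0.9, -0.4, -0.6]
width: 0.0562
```

```bash
python3 -m creep '[{"hand":1,"delta_pos":[0,0,1],"rotation":[0,0,0]},{"hand":1,"delta_pos":[0,0,1],"rotation":[0,0,0]},{"hand":1,"delta_pos":[0,0,1],"rotation":[0,0,0]},{"hand":1,"delta_pos":[0,0,1],"rotation":[0,0,0]},{"hand":1,"delta_pos":[0,0,1],"rotation":[0,0,0]},{"hand":1,"delta_pos":[0,0,1],"rotation":[0,0,0]}]' 30
python3 - <<'E'
from h import *
o=get_obs();print(o["width"],o["position"],o["contact_force"])
E
```

```text
t: 6.48
position: [0.507, 0.0857, -0.03]
tcp_rot: [[0.795, 0.607, -0.0], [0.607, -0.795, 0.0], [0.0, -0.0, -1.0]]
contact_force: [-0.5, -0.0, 0.5]
width: 0.0298
0.029765917146913373 [ 0.50696264  0.08573437 -0.03000281] [-0.53651822 -0.03633335  0.54468303]
```

```bash
python3 - <<'E'
from h import *
o=get_obs()
g=Rz(-.649)@(o["position"]-np.array([.4841,.0949,0]));print("g",g)
a=np.radians(151.2); m=Rz(a)@[.012,-.021,0]+[.5058,-.2658,0]; print(m)
go([m[0],m[1],.06],151.2)
E
```

```text
g [ 0.01267478 -0.0211201  -0.03000281]
[ 0.50540115 -0.24161652  0.        ]
delta [-199.8, 259.3, -90.0] rot [-0.0, -0.0001, -1.9871] t 6.48 rows>= 16
```

```bash
python3 -m creep '[{"hand":1,"delta_pos":[0,0,-30],"rotation":[0,0,0]},{"hand":1,"delta_pos":[0,0,-60],"rotation":[0,0,0]},{"hand":1,"delta_pos":[0,0,-90],"rotation":[0,0,0]},{"hand":1,"delta_pos":[-10,13,-90],"rotation":[0,0,-0.1]},{"hand":1,"delta_pos":[-25,33,-90],"rotation":[0,0,-0.22]},{"hand":1,"delta_pos":[-40,52,-90],"rotation":[0,0,-0.34]},{"hand":1,"delta_pos":[-55,71,-90],"rotation":[0,0,-0.46]},{"hand":1,"delta_pos":[-70,90,-90],"rotation":[0,0,-0.58]},{"hand":1,"delta_pos":[-85,110,-90],"rotation":[0,0,-0.7]},{"hand":1,"delta_pos":[-100,130,-90],"rotation":[0,0,-0.82]},{"hand":1,"delta_pos":[-115,150,-90],"rotation":[0,0,-0.94]},{"hand":1,"delta_pos":[-130,168,-90],"rotation":[0,0,-1.06]},{"hand":1,"delta_pos":[-145,188,-90],"rotation":[0,0,-1.18]},{"hand":1,"delta_pos":[-160,208,-90],"rotation":[0,0,-1.3]},{"hand":1,"delta_pos":[-175,227,-90],"rotation":[0,0,-1.42]},{"hand":1,"delta_pos":[-188,245,-90],"rotation":[0,0,-1.54]},{"hand":1,"delta_pos":[-197,256,-90],"rotation":[0,0,-1.66]},{"hand":1,"delta_pos":[-200,259,-90],"rotation":[0,0,-1.78]},{"hand":1,"delta_pos":[-200,259,-90],"rotation":[0,0,-1.9]},{"hand":1,"delta_pos":[-200,259,-90],"rotation":[0,0,-1.987]}]'
```

```text
t: 8.15
position: [0.5046, -0.2421, 0.0596]
tcp_rot: [[-0.879, 0.477, -0.001], [0.477, 0.879, 0.0], [0.001, 0.0, -1.0]]
contact_force: [-1.0, 0.8, -3.3]
width: 0.0295
```

```bash
python3 -m creep '[{"hand":1,"delta_pos":[0,0,0],"rotation":[0,0,0]},{"hand":1,"delta_pos":[0,0,0],"rotation":[0,0,0]}]'
python3 - <<'E'
from h import *
import pickle
o=get_obs();w=viewer.capture("wrist");pickle.dump((w,o),open("w7.pkl","wb"))
print(o["joint_positions"].round(2),o["position"],o["width"])
a=np.degrees(np.arctan2(o["tcp_rot"][1,0],o["tcp_rot"][0,0]));print(a)
crop(w["img"],190,80,266,190,3,"pics/w7.png")
E
```

```text
t: 8.32
position: [0.5048, -0.2416, 0.0597]
tcp_rot: [[-0.875, 0.485, -0.0], [0.485, 0.875, 0.001], [0.001, 0.0, -1.0]]
contact_force: [-0.3, 0.5, -2.1]
width: 0.0299
[ 0.94  0.54 -0.71  1.86  0.43  0.91  1.1 ] [ 0.50481485 -0.24159307  0.05969756] 0.02985719564363909
151.0029514067183
```

View pics/w7.png

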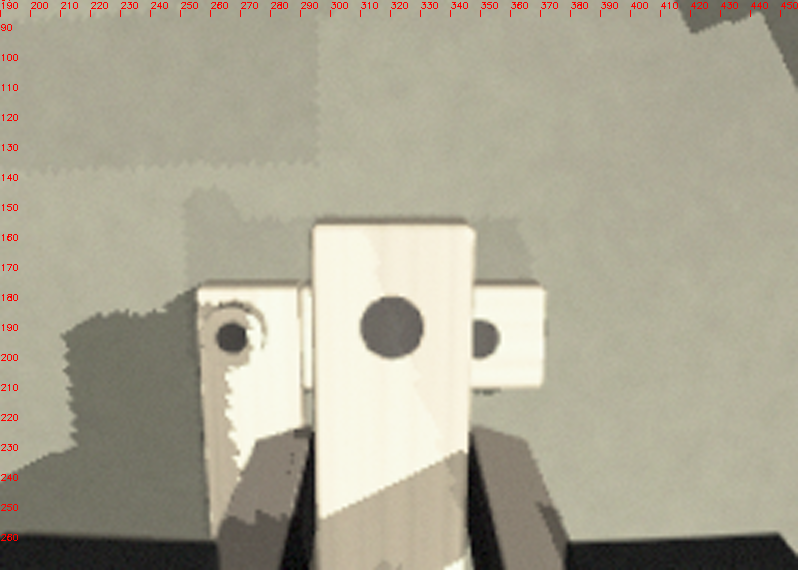

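```bash
cat > c.py <<'E'
from h import *
import pickle
def held_x(w,o,endpts,zoff=.038,toppm=.008):
    "tool x of held arm end edge (top surface)"
    R=o["tcp_rot"];p=o["position"]; out=[]
    for q in endpts:
        pp,v=ray(q,w,o); a=R.T@(pp-p); b=R.T@v; out.append(a+b*((-zoff-toppm)-a[2])/b[2])
    return np.array(out)
E
python3 - <<'E'
from c import *
w,o=pickle.load(open("w7.pkl","rb"))
BR7=np.vstack([BR,[[-.036,-.036,.008]]])
pb=uc([(543,287),(543,386),(232,337),(198,287)],190,80,3)
for z in (None,.008):
    f=fit(BR7,[([2,3,5,6],pb,w,o)],[.505,-.265,-.5,.008],z); print("bottom",f[0].round(4),np.degrees(f[0][2]).round(2),f[1].round(1).tolist())
for zo in (.036,.038,.040):
    h=held_x(w,o,uc([(315,226),(474,229)],190,80,3),zo); print(zo,h.round(4).tolist())
E
```

```text
bottom [ 0.5063 -0.266  -0.5017  0.0049] -28.74 [[0.5, -0.3], [-0.7, 0.2], [0.5, -0.2], [-0.4, 0.3]]
bottom [ 0.5057 -0.2656 -0.5019] -28.76 [[1.2, -0.4], [-0.0, 0.5], [-0.0, -0.2], [-1.1, 0.2]]
0.036 [[0.0511, -0.0146, -0.044], [0.0505, 0.0145, -0.044]]
0.038 [[0.0513, -0.0145, -0.046], [0.0508, 0.0143, -0.046]]
0.04 [[0.0516, -0.0143, -0.048], [0.051, 0.0141, -0.048]]
```

```bash
python3 - <<'E'
from h import *
a=np.radians(151.22); m=Rz(a)@[.0129,-.021,0]+[.5058,-.2657,0]; print(m)
go([m[0],m[1],-.012],151.22)
E
```

```text
[ 0.50460388 -0.24108335  0.        ]
delta [0.4, 0.2, 71.8] rot [0.0001, -0.0004, -0.0041] t 8.37 rows>= 2
```

```bash
python3 -m creep '[{"hand":1,"delta_pos":[0.4,0.3,30],"rotation":[0,0,-0.004]},{"hand":1,"delta_pos":[0.4,0.3,55],"rotation":[0,0,-0.004]},{"hand":1,"delta_pos":[0.4,0.3,66],"rotation":[0,0,-0.004]},{"hand":1,"delta_pos":[0.4,0.3,70],"rotation":[0,0,-0.004]},{"hand":1,"delta_pos":[0.4,0.3,71.5],"rotation":[0,0,-0.004]},{"hand":1,"delta_pos":[0.4,0.3,71.5],"rotation":[0,0,-0.004]},{"hand":1,"delta_pos":[0.4,0.3,71.5],"rotation":[0,0,-0.004]}]'
python3 - <<'E'
from h import *
o=get_obs();print(o["position"],o["contact_force"])
a=np.degrees(np.arctan2(o["tcp_rot"][1,0],o["tcp_rot"][0,0]));print(a)
E
```

```text
t: 8.95
position: [0.5056, -0.2414, -0.0104]
tcp_rot: [[-0.878, 0.479, 0.001], [0.479, 0.878, -0.001], [-0.001, -0.0, -1.0]]
contact_force: [0.6, -0.2, -2.1]
width: 0.0298
[ 0.50560817 -0.2413577  -0.01044981] [ 0.55460812 -0.21963151 -2.14219822]
151.3983397310377
```

```bash
python3 - <<'E'
from h import *
go([.5046,-.2411,-.0135],151.22)
E
python3 -m creep '[{"hand":1,"delta_pos":[0,0,1],"rotation":[0,0,0]},{"hand":1,"delta_pos":[0,0,1],"rotation":[0,0,0]}]'
python3 - <<'E'
from h import *
print(get_obs()["contact_force"]);go([.5046,-.2411,-.0135],151.22)
E
```

```text
delta [1.0, -0.3, 3.0] rot [-0.0, 0.0014, 0.0031] t 8.95 rows>= 1
t: 9.12
position: [0.5052, -0.2414, -0.012]
tcp_rot: [[-0.878, 0.479, 0.001], [0.479, 0.878, -0.001], [-0.001, -0.0, -1.0]]
contact_force: [0.2, 0.5, -2.1]
width: 0.0295
[ 0.24358536  0.50530466 -2.1175228 ]
delta [0.7, -0.0, 1.5] rot [-0.0002, 0.0009, 0.0032] t 9.12 rows>= 1
```

```bash
python3 -m creep '[{"hand":1,"delta_pos":[0.5,0,1],"rotation":[0,0,0.002]},{"hand":1,"delta_pos":[0.5,0,1.5],"rotation":[0,0,0.002]},{"hand":1,"delta_pos":[0.5,0,1.5],"rotation":[0,0,0.002]}]'
```

```text
t: 9.37
position: [0.5044, -0.241, -0.014]
tcp_rot: [[-0.877, 0.48, -0.0], [0.48, 0.877, -0.0], [-0.0, -0.0, -1.0]]
contact_force: [-0.0, 0.7, -0.5]
width: 0.0295
```

```bash
python3 -m creep '[{"hand":0.58,"delta_pos":[0,0,0],"rotation":[0,0,0]},{"hand":0.58,"delta_pos":[0,0,0],"rotation":[0,0,0]},{"hand":0.58,"delta_pos":[0,0,0],"rotation":[0,0,0]},{"hand":0.58,"delta_pos":[0,0,-10],"rotation":[0,0,0]},{"hand":0.58,"delta_pos":[0,0,-30],"rotation":[0,0,0]},{"hand":0.4,"delta_pos":[0,0,-70],"rotation":[0,0,0]},{"hand":0.2,"delta_pos":[-20,0,-110],"rotation":[0,0,0]},{"hand":0,"delta_pos":[-40,0,-130],"rotation":[0,0,0]},{"hand":0,"delta_pos":[-40,0,-130],"rotation":[0,0,0]},{"hand":0,"delta_pos":[-40,0,-130],"rotation":[0,0,0]}]'
python3 - <<'E'
from h import *
import pickle
o=get_obs();w=viewer.capture("wrist");pickle.dump((w,o),open("w8.pkl","wb"))
print(o["position"])
crop(w["img"],190,60,266,190,3,"pics/w8.png")
E
```

```text
t: 10.2
position: [0.5406, -0.2605, 0.1176]
tcp_rot: [[-0.877, 0.48, 0.002], [0.48, 0.877, -0.001], [-0.002, 0.0, -1.0]]
contact_force: [-0.0, 0.4, -0.7]
width: 0.0693
[ 0.54057802 -0.26050401  0.11758588]
```

View pics/w8.png

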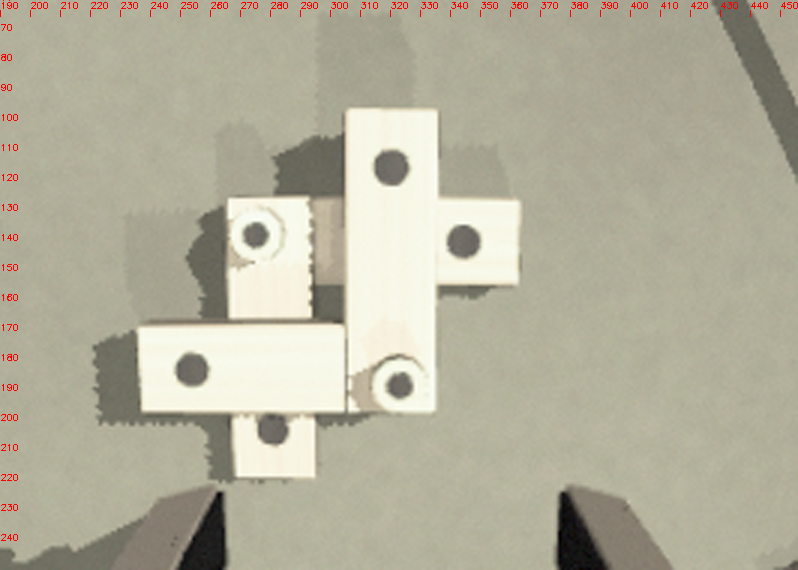

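```bash
python3 - <<'E'
from c import *
w,o=pickle.load(open("w8.pkl","rb"))
BR7=np.vstack([BR,[[-.036,-.036,.008]]])
b=fit(BR7,[([0,1,2,3,5,6],uc([(235,477),(315,477),(519,199),(519,285),(257,235),(229,198)],190,60,3),w,o)],[.5,-.26,-.5],.008)
u=fit(BR7,[([0,1,2,3,4,5,6],uc([(438,109),(345,108),(141,411),(138,325),(347,322),(400,385),(436,412)],190,60,3),w,o)],[.5,-.26,2.6],.024)
for f in (b,u): print(f[0].round(4),np.degrees(f[0][2]).round(2),f[1].round(1).tolist())
go([.44,-.047,.10],90)
E
```

```text
[ 0.5057 -0.2654 -0.5082] -29.12 [[-0.4, 0.4], [0.5, 0.8], [0.8, -0.3], [0.1, 0.3], [-0.0, -0.5], [-1.0, -0.4]]
[ 0.5046 -0.2655  2.6371] 151.1 [[0.6, -0.5], [-0.0, -0.3], [0.1, 0.3], [-0.5, -0.1], [-0.5, 0.5], [0.2, -0.2], [0.1, 0.4]]
delta [189.4, 139.1, 16.2] rot [0.0, 0.0001, 1.0701] t 10.25 rows>= 9
```

```bash
python3 - <<'E'
from h import *
go([.40,-.048,.10],0)
E
```

```text
delta [224.0, 119.0, 16.2] rot [0.0001, 0.0, 2.6409] t 10.25 rows>= 22
```

```bash
python3 -m creep '[{"hand":0.3,"delta_pos":[20,10,0],"rotation":[0,0,0.12]},{"hand":0.3,"delta_pos":[40,21,0],"rotation":[0,0,0.24]},{"hand":0.3,"delta_pos":[60,32,0],"rotation":[0,0,0.36]},{"hand":0.3,"delta_pos":[80,42,0],"rotation":[0,0,0.48]},{"hand":0.3,"delta_pos":[100,53,0],"rotation":[0,0,0.6]},{"hand":0.3,"delta_pos":[120,64,0],"rotation":[0,0,0.72]},{"hand":0.3,"delta_pos":[140,74,0],"rotation":[0,0,0.84]},{"hand":0.3,"delta_pos":[160,85,0],"rotation":[0,0,0.96]},{"hand":0.3,"delta_pos":[180,96,0],"rotation":[0,0,1.08]},{"hand":0.3,"delta_pos":[200,106,0],"rotation":[0,0,1.2]},{"hand":0.3,"delta_pos":[215,114,0],"rotation":[0,0,1.32]},{"hand":0.3,"delta_pos":[224,119,16],"rotation":[0,0,1.44]},{"hand":0.3,"delta_pos":[224,119,16],"rotation":[0,0,1.56]},{"hand":0.3,"delta_pos":[224,119,16],"rotation":[0,0,1.68]},{"hand":0.3,"delta_pos":[224,119,16],"rotation":[0,0,1.8]},{"hand":0.3,"delta_pos":[224,119,16],"rotation":[0,0,1.92]},{"hand":0.3,"delta_pos":[224,119,16],"rotation":[0,0,2.04]},{"hand":0.3,"delta_pos":[224,119,16],"rotation":[0,0,2.16]},{"hand":0.3,"delta_pos":[224,119,16],"rotation":[0,0,2.28]},{"hand":0.3,"delta_pos":[224,119,16],"rotation":[0,0,2.4]}]'
python3 - <<'E'
from h import *
go([.40,-.048,.10],0);print(get_obs()["joint_positions"].round(2))
E
```

```text
t: 11.92
position: [0.3987, -0.048, 0.0992]
tcp_rot: [[0.973, 0.233, -0.002], [0.233, -0.973, 0.0], [-0.002, -0.001, -1.0]]
contact_force: [-0.6, -0.9, 0.0]
width: 0.066
delta [1.3, 0.3, -0.8] rot [-0.0005, 0.002, 0.2349] t 11.92 rows>= 2
[ 0.54  0.14 -0.53  2.19  0.1   0.83 -1.39]
```

```bash
python3 -m creep '[{"hand":0.3,"delta_pos":[0,0,0],"rotation":[0,0,0.12]},{"hand":0.3,"delta_pos":[0,0,0],"rotation":[0,0,0.235]},{"hand":0.3,"delta_pos":[0,0,0],"rotation":[0,0,0.235]},{"hand":0.3,"delta_pos":[0,0,0],"rotation":[0,0,0.235]}]'
python3 - <<'E'
from h import *
import pickle
o=get_obs();w=viewer.capture("wrist");pickle.dump((w,o),open("w9.pkl","wb"))
print(o["position"])
crop(w["img"],190,0,266,260,3,"pics/w9.png")
E
```

```text
t: 12.25
position: [0.3992, -0.048, 0.0994]
tcp_rot: [[1.0, 0.01, -0.001], [0.01, -1.0, 0.0], [-0.001, -0.0, -1.0]]
contact_force: [-0.2, 0.2, 0.8]
width: 0.0658
[ 0.39922217 -0.0479601   0.09942769]
```

View pics/w9.png

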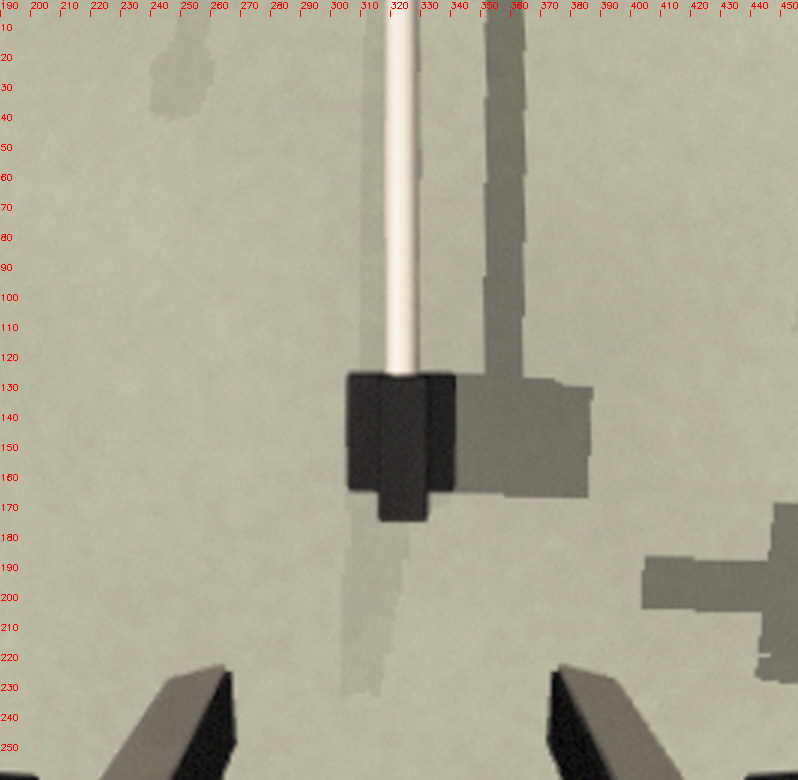

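```bash
python3 - <<'E'
from c import *
w,o=pickle.load(open("w9.pkl","rb"))
F=[atz(q,.006,w,o) for q in uc([(348,374),(455,374),(348,491),(456,491)],190,0,3)]
print(np.round(F,4),np.mean(F,0))
T=[atz(q,.062,w,o) for q in uc([(379,521),(428,521)],190,0,3)]; print(np.round(T,4))
r=[atz(q,.037,w,o) for q in uc([(402,370),(402,30)],190,0,3)];print(np.round(r,4))
a=.0
go([np.mean(F,0)[0],np.mean(F,0)[1],-.004],0.3)
E
```

```text
[[ 0.4644 -0.0341  0.006 ]
 [ 0.4648 -0.069   0.006 ]
 [ 0.4254 -0.0342  0.006 ]
 [ 0.4258 -0.0701  0.006 ]] [ 0.44509185 -0.05185265  0.006     ]
[[ 0.4256 -0.0452  0.062 ]
 [ 0.4257 -0.0586  0.062 ]]
[[ 0.4663 -0.0513  0.037 ]
 [ 0.5711 -0.0503  0.037 ]]
delta [45.7, 4.3, 103.5] rot [-0.0002, 0.0011, 0.005] t 12.3 rows>= 3
```

```bash
python3 -m creep '[{"hand":0.4,"delta_pos":[25,4,20],"rotation":[0,0,0]},{"hand":0.5,"delta_pos":[46,4,45],"rotation":[0,0,0]},{"hand":0.5,"delta_pos":[46,4,80],"rotation":[0,0,0]},{"hand":0.5,"delta_pos":[46,4,103],"rotation":[0,0,0]},{"hand":0.5,"delta_pos":[46,4,103],"rotation":[0,0,0]},{"hand":0.5,"delta_pos":[46,4,103],"rotation":[0,0,0]},{"hand":1,"delta_pos":[46,4,103],"rotation":[0,0,0]},{"hand":1,"delta_pos":[46,4,103],"rotation":[0,0,0]},{"hand":1,"delta_pos":[46,4,103],"rotation":[0,0,0]},{"hand":1,"delta_pos":[46,4,103],"rotation":[0,0,0]},{"hand":1,"delta_pos":[46,4,103],"rotation":[0,0,0]},{"hand":1,"delta_pos":[46,4,103],"rotation":[0,0,0]}]' 45
python3 - <<'E'
from h import *
o=get_obs();print(o["position"],o["width"],o["contact_force"],np.degrees(np.arctan2(o["tcp_rot"][1,0],o["tcp_rot"][0,0])))
E
```

```text
t: 13.3
position: [0.4464, -0.052, -0.0026]
tcp_rot: [[1.0, 0.006, 0.001], [0.006, -1.0, -0.0], [0.001, 0.0, -1.0]]
contact_force: [-1.8, 0.2, 11.0]
width: 0.0139
[ 0.44644862 -0.05198256 -0.00259524] 0.013878060158911009 [-1.80325482  0.2320765  11.0077624 ] 0.33614447673762343
```

```bash
python3 -m creep '[{"hand":1,"delta_pos":[0,0,-2],"rotation":[0,0,0]},{"hand":1,"delta_pos":[0,0,-4],"rotation":[0,0,0]},{"hand":1,"delta_pos":[0,0,-8],"rotation":[0,0,0]},{"hand":1,"delta_pos":[0,0,-8],"rotation":[0,0,0]}]'
python3 - <<'E'
from h import *
import pickle
o=get_obs();w=viewer.capture("wrist");s=viewer.capture("scene")
print(o["position"],o["torque"])
crop(w["img"],190,0,266,260,3,"pics/w10.png")
crop(s["img"],220,110,150,150,4,"pics/s10.png")
E
```

```text
t: 13.63
position: [0.4464, -0.0519, 0.0056]
tcp_rot: [[1.0, 0.006, 0.0], [0.006, -1.0, -0.0], [0.0, 0.0, -1.0]]
contact_force: [0.4, 0.5, -1.3]
width: 0.0136
[ 0.44642613 -0.05191797  0.00557596] [0.07888536 0.00174198 0.02912461]
```

View pics/w10.png

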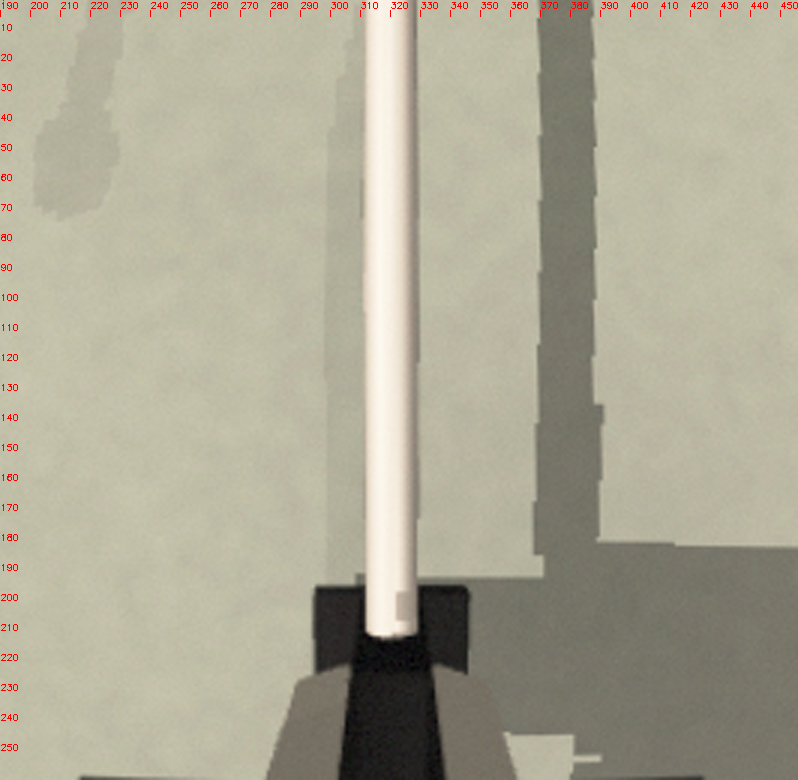

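View pics/s10.png

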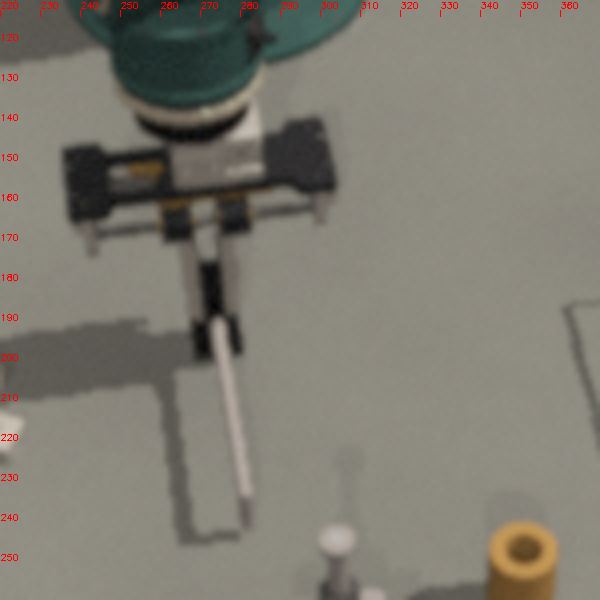

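```bash
python3 - <<'E'
from h import *
go([.54,.03,.0264],88)
E
```

```text
delta [94.2, -81.4, -21.3] rot [0.0002, -0.0002, -1.5302] t 13.73 rows>= 13
```

```bash
python3 -m creep '[{"hand":1,"delta_pos":[0,0,-10],"rotation":[0,0,-0.06]},{"hand":1,"delta_pos":[0,-4,-21],"rotation":[0,0,-0.17]},{"hand":1,"delta_pos":[0,-10,-21],"rotation":[0,0,-0.29]},{"hand":1,"delta_pos":[0,-18,-21],"rotation":[0,0,-0.41]},{"hand":1,"delta_pos":[0,-26,-21],"rotation":[0,0,-0.53]},{"hand":1,"delta_pos":[4,-34,-21],"rotation":[0,0,-0.65]},{"hand":1,"delta_pos":[10,-42,-21],"rotation":[0,0,-0.77]},{"hand":1,"delta_pos":[20,-50,-21],"rotation":[0,0,-0.89]},{"hand":1,"delta_pos":[35,-58,-21],"rotation":[0,0,-1.01]},{"hand":1,"delta_pos":[50,-66,-21],"rotation":[0,0,-1.13]},{"hand":1,"delta_pos":[65,-74,-21],"rotation":[0,0,-1.25]},{"hand":1,"delta_pos":[80,-81,-21],"rotation":[0,0,-1.37]},{"hand":1,"delta_pos":[94,-81,-21],"rotation":[0,0,-1.49]},{"hand":1,"delta_pos":[94,-81,-21],"rotation":[0,0,-1.53]},{"hand":1,"delta_pos":[94,-81,-21],"rotation":[0,0,-1.53]},{"hand":1,"delta_pos":[94,-81,-21],"rotation":[0,0,-1.53]}]'
python3 - <<'E'
from h import *
import pickle
o=get_obs();w=viewer.capture("wrist");t=viewer.capture("top");s=viewer.capture("scene");pickle.dump((w,t,s,o),open("v11.pkl","wb"))
print(o["position"],o["joint_positions"].round(2))
cv2.imwrite("pics/w11.png",w["img"][:,:,::-1])
crop(t["img"],180,155,190,120,4,"pics/t11.png")
crop(s["img"],250,130,240,120,3,"pics/s11.png")
E
```

```text
t: 15.07
position: [0.5393, 0.0296, 0.0256]
tcp_rot: [[0.037, 0.999, -0.001], [0.999, -0.037, 0.0], [0.0, -0.001, -1.0]]
contact_force: [-0.6, -0.5, -1.8]
width: 0.0139
[0.53925275 0.02964651 0.02558069] [ 0.5   0.59 -0.78  1.92  0.54  0.86 -0.6 ]
```

View pics/w11.png

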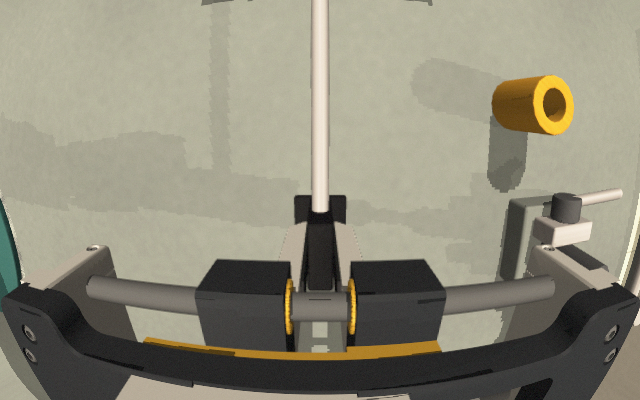

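View pics/t11.png

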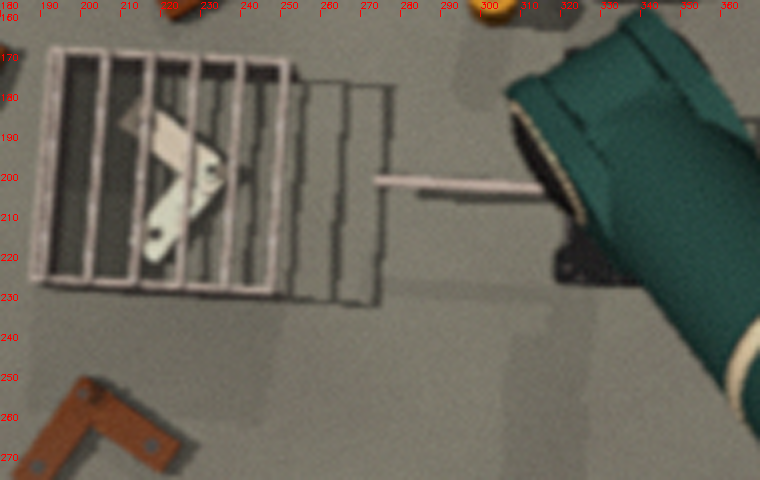

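View pics/s11.png

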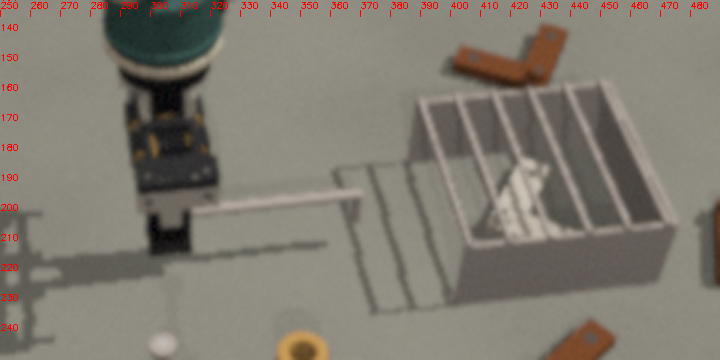

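```bash
python3 - <<'E'
from c import *
BR7=np.vstack([BR,[[-.036,-.036,.008]]])
w2,o2=pickle.load(open("w2.pkl","rb"))
P=np.array([.4841,.0949,0]);
for q in [(457,260),(276,440)]:
    print("hole",(Rz(-.649)@(atz(uc(q,190,60,3),.016,w2,o2)-P)).round(4))
t,s,_=pickle.load(open("v0.pkl","rb"))
b=fit(BR7,[(range(6),uc([(757,203),(718,180),(553,253),(574,216),(661,268),(684,304)],285,165,5),t,None)],[.4,-.15,-.5],.008)
l=fit(BR7,[(range(6),uc([(101,173),(66,200),(71,383),(44,349),(127,288),(166,288)],285,165,5),t,None)],[.4,.1,.8],.008)
print("top-only bottom",b[0].round(4),"wrist .5057 -.2656 | loose",l[0].round(4),"wrist .4841 .0949 .649")
BH=np.vstack([BR,[[-.021,.050,.008],[.05,-.021,.008]]])
d=fit(BH,[([1,4,5,6],uc([(206,216),(322,305),(369,297),(270,408)],180,155,7),t,None)],[.55,.37,.9],.008)
print("deep",d[0].round(4),np.degrees(d[0][2]),d[1].round(1).tolist())
w,t1,s1,o=pickle.load(open("v11.pkl","rb"))
R=o["tcp_rot"];p=o["position"]
zu=p[2]+.0026; print("underside",zu)
for x in (.179,): print("pred rod end",proj([p+R@[x,0,0]*[1,1,0]+[0,0,zu+.037-p[2]]],t1), "seen",uc([(375,180)],180,155,4), "scene pred",proj([p+R@[.1738,0,0]+[0,0,zu-p[2]]],s1),"seen",uc([(352,222)],250,130,3))
# overlays
for im,c,n,(x0,y0,ww,hh,sc) in ((t,t,"pics/ov_t.png",(180,155,110,85,7)),(s,s,"pics/ov_s.png",(350,150,130,95,6))):
    img=cv2.resize(np.ascontiguousarray(im["img"][y0:y0+hh,x0:x0+ww,::-1]),None,fx=sc,fy=sc,interpolation=cv2.INTER_CUBIC)
    D=d[0]
    L=np.array([[-36,-36],[64,-36],[64,-6],[-6,-6],[-6,64],[-36,64]])/1000
    for z in (.016,):
        W=np.c_[L,np.full(6,z)]@Rz(D[2]).T+[D[0],D[1],0]
        q=(proj(W,c)-[x0,y0]+.5)*sc-.5
        cv2.polylines(img,[np.round(q).astype(int)],True,(255,0,0),1)
    th=np.linspace(0,6.28,20); W=np.c_[-.024+.009*np.cos(th),-.024+.009*np.sin(th),.026+0*th]@Rz(D[2]).T+[D[0],D[1],0]
    cv2.polylines(img,[np.round((proj(W,c)-[x0,y0]+.5)*sc-.5).astype(int)],True,(0,255,0),1)
    cv2.imwrite(n,img)
E
```

```text
hole [ 0.0449 -0.0204  0.016 ]
hole [-0.0213  0.045   0.016 ]
top-only bottom [ 0.5047 -0.2636 -0.5238] wrist .5057 -.2656 | loose [0.4818 0.0965 0.658 ] wrist .4841 .0949 .649
deep [0.5533 0.3785 0.9198] 52.701537164652024 [[0.0, -0.3], [-0.2, -0.1], [0.3, -0.3], [-0.1, 1.2]]
underside 0.02818068988218273
pred rod end [[273.18530583 199.17644442]] seen [[273.375 199.625]] scene pred [[367.33968473 202.33511453]] seen [[367.         203.66666667]]
```

View pics/ov_t.png

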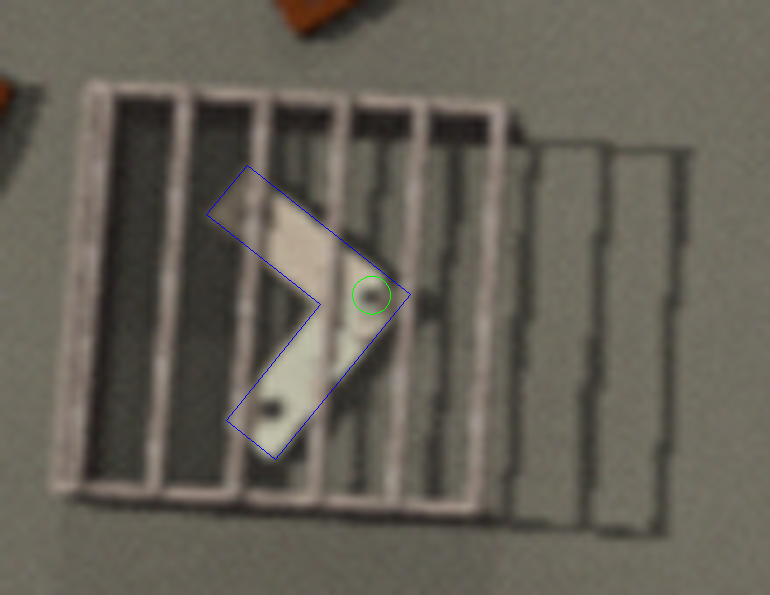

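View pics/ov_s.png

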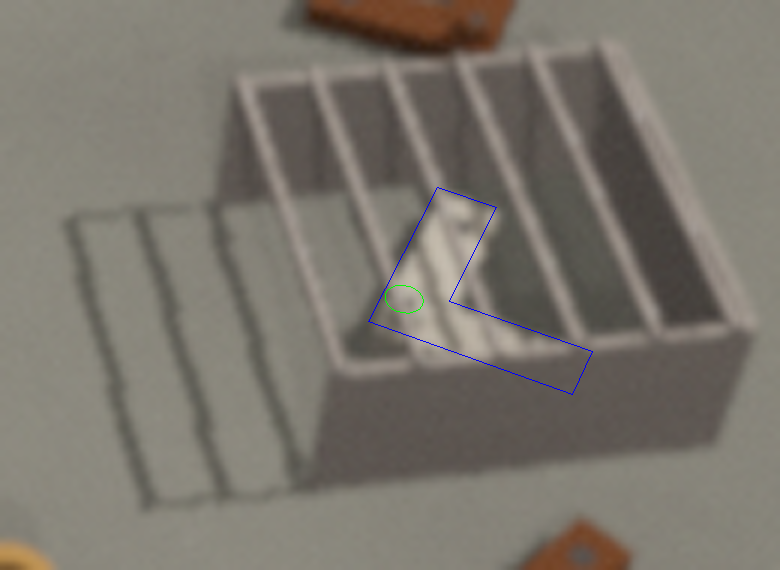

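```bash
python3 - <<'E'
from h import *
go([.524,.126,.0235],88);go([.524,.234,.0235],88);go([.5474,.2213,.0235],88)
E
```

```text
delta [95.9, -18.9, 2.4] rot [-0.0002, 0.0004, -0.0016] t 15.22 rows>= 3
delta [203.8, -22.8, 2.4] rot [-0.0002, 0.0004, -0.0016] t 15.22 rows>= 5
delta [192.0, 1.0, 2.4] rot [-0.0002, 0.0004, -0.0016] t 15.22 rows>= 5
```

```bash
python3 -m creep '[{"hand":1,"delta_pos":[30,-19,0],"rotation":[0,0,0]},{"hand":1,"delta_pos":[65,-19,2],"rotation":[0,0,0]},{"hand":1,"delta_pos":[96,-19,2],"rotation":[0,0,0]},{"hand":1,"delta_pos":[96,-19,2],"rotation":[0,0,0]},{"hand":1,"delta_pos":[96,-19,2],"rotation":[0,0,0]}]'
python3 - <<'E'
from h import *
import pickle
o=get_obs();t=viewer.capture("top");s=viewer.capture("scene");pickle.dump((t,s,o),open("v12.pkl","wb"))
R=o["tcp_rot"];p=o["position"];zu=p[2]+.0026
print("pred tip scene",proj([p+R@[.1738,0,0]+[0,0,zu-p[2]]],s),"rod end top",proj([p+R@[.179,0,0]+[0,0,zu+.037-p[2]]],t))
crop(t["img"],180,155,130,90,6,"pics/t12.png")
crop(s["img"],330,140,150,100,5,"pics/s12.png")
E
```

```text
t: 15.63
position: [0.5237, 0.1282, 0.0242]
tcp_rot: [[0.033, 0.999, 0.0], [0.999, -0.033, 0.0], [0.0, 0.0, -1.0]]
contact_force: [0.3, -1.4, -2.0]
width: 0.0142
pred tip scene [[399.42664134 193.88791648]] rod end top [[242.36658371 203.80409206]]
```

View pics/t12.png

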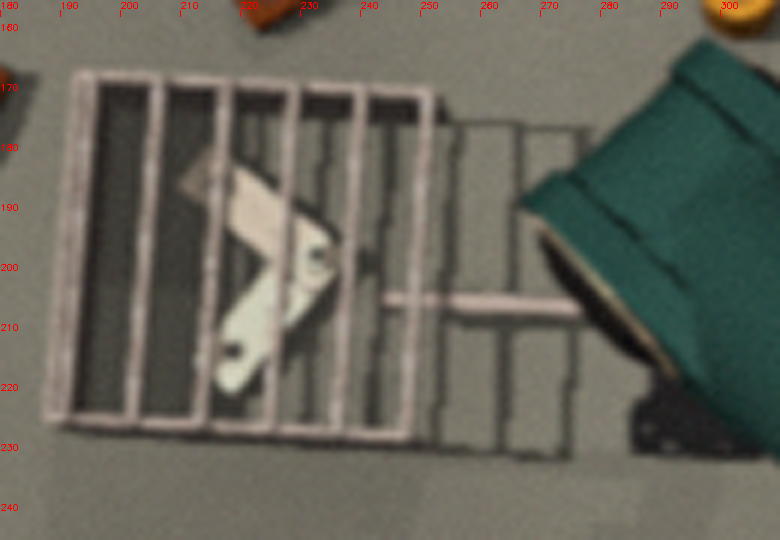

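View pics/s12.png

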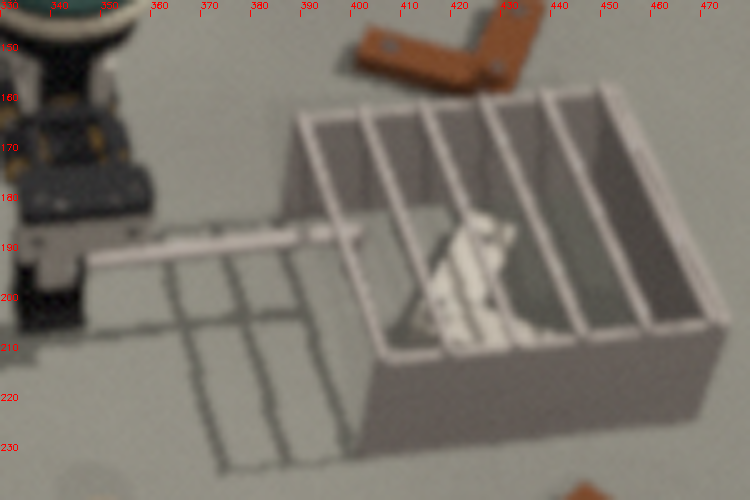

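```bash
python3 - <<'E'
from h import *
go([.524,.236,.0235],88);go([.5474,.2233,.0235],88)
E
python3 -m creep '[{"hand":1,"delta_pos":[30,0,0],"rotation":[0,0,0]},{"hand":1,"delta_pos":[60,-2,0],"rotation":[0,0,0]},{"hand":1,"delta_pos":[88,-3,0],"rotation":[0,0,0]},{"hand":1,"delta_pos":[107,-3,0],"rotation":[0,0,0]},{"hand":1,"delta_pos":[107,-3,0],"rotation":[0,0,0]},{"hand":1,"delta_pos":[107,-3,0],"rotation":[0,0,0]}]'
python3 - <<'E'
from h import *
go([.5474,.2233,.0235],88)
t=viewer.capture("top")
crop(t["img"],180,155,130,90,6,"pics/t13.png")
E
```

```text
delta [110.3, -4.0, 0.4] rot [-0.0001, 0.0006, -0.0009] t 15.73 rows>= 3
delta [98.4, 19.9, 0.4] rot [-0.0001, 0.0006, -0.0009] t 15.73 rows>= 3
t: 16.23
position: [0.5249, 0.2329, 0.0238]
tcp_rot: [[0.035, 0.999, -0.0], [0.999, -0.035, -0.0], [-0.0, -0.0, -1.0]]
contact_force: [0.2, -0.6, -2.3]
width: 0.0137
delta [-8.8, 22.9, 0.3] rot [-0.0002, 0.0003, -0.0003] t 16.23 rows>= 1
```

View pics/t13.png

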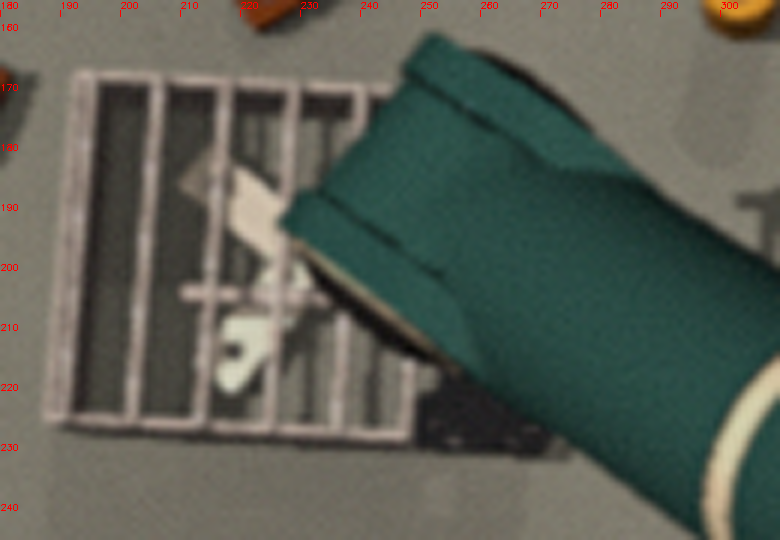

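```bash
python3 -m creep '[{"hand":1,"delta_pos":[-4,12,0],"rotation":[0,0,0]},{"hand":1,"delta_pos":[-7,23,0],"rotation":[0,0,0]},{"hand":1,"delta_pos":[-7,23,0],"rotation":[0,0,0]},{"hand":1,"delta_pos":[-7,23,10],"rotation":[0,0,0]},{"hand":1,"delta_pos":[-7,23,18],"rotation":[0,0,0]},{"hand":1,"delta_pos":[-7,23,21],"rotation":[0,0,0]},{"hand":1,"delta_pos":[-7,23,21],"rotation":[0,0,0]}]'
python3 - <<'E'
from h import *
go([.5474,.2233,-.0015],88);o=get_obs();print(o["position"],o["torque"])
t=viewer.capture("top");s=viewer.capture("scene")
crop(t["img"],180,155,130,90,6,"pics/t14.png")
crop(s["img"],330,140,150,100,5,"pics/s14.png")
E
```

```text
t: 16.87
position: [0.5466, 0.2253, 0.0016]
tcp_rot: [[0.035, 0.999, -0.002], [0.999, -0.035, -0.001], [-0.001, -0.002, -1.0]]
contact_force: [-0.3, -1.0, -0.9]
width: 0.0137
delta [-2.0, 0.9, 3.1] rot [-0.002, 0.0006, 0.0004] t 16.87 rows>= 1
[0.54655194 0.22530004 0.00162088] [-0.05289214 -0.07457885 -0.03838312]
```

View pics/t14.png

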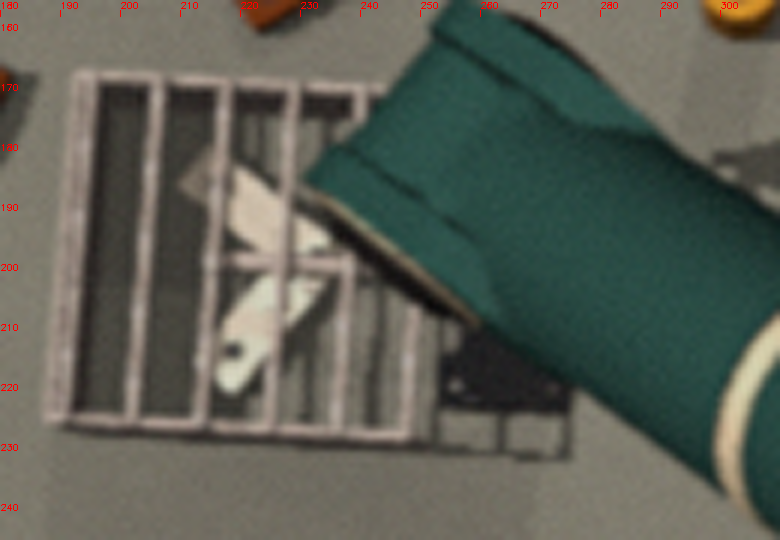

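View pics/s14.png

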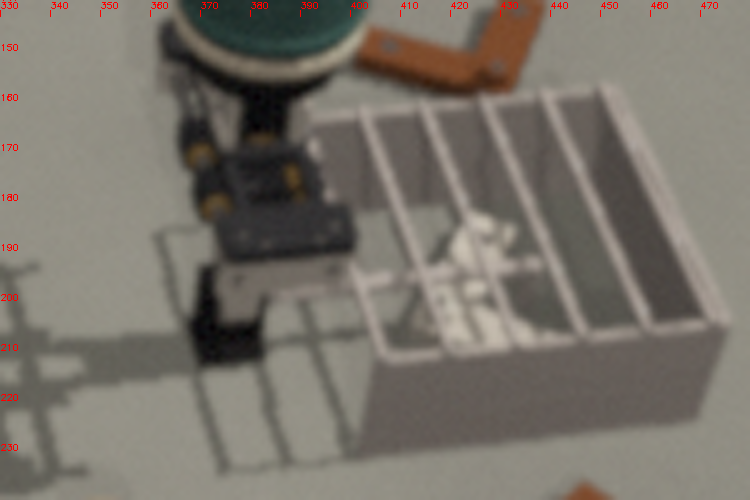

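```bash
python3 -m creep '[{"hand":1,"delta_pos":[-5,0,2],"rotation":[0,0,0]},{"hand":1,"delta_pos":[-13,0,2],"rotation":[0,0,0]},{"hand":1,"delta_pos":[-20,0,2],"rotation":[0,0,0]},{"hand":1,"delta_pos":[-26,0,2],"rotation":[0,0,0]},{"hand":1,"delta_pos":[-35,0,2],"rotation":[0,0,0]},{"hand":1,"delta_pos":[-45,0,2],"rotation":[0,0,0]},{"hand":1,"delta_pos":[-55,0,2],"rotation":[0,0,0]},{"hand":1,"delta_pos":[-65,0,2],"rotation":[0,0,0]},{"hand":1,"delta_pos":[-70,0,2],"rotation":[0,0,0]},{"hand":1,"delta_pos":[-70,0,2],"rotation":[0,0,0]}]'
python3 - <<'E'
from h import *
o=get_obs();print(o["position"],o["torque"])
t=viewer.capture("top")
crop(t["img"],180,155,130,90,6,"pics/t15.png")
E
```

```text
t: 17.8
position: [0.5452, 0.1537, 0.0009]
tcp_rot: [[0.037, 0.999, -0.0], [0.999, -0.037, -0.001], [-0.001, -0.0, -1.0]]
contact_force: [-0.0, -0.7, -2.2]
width: 0.0136
[0.54524819 0.15372109 0.00089879] [ 0.00438578 -0.09319649 -0.06182566]
```

View pics/t15.png

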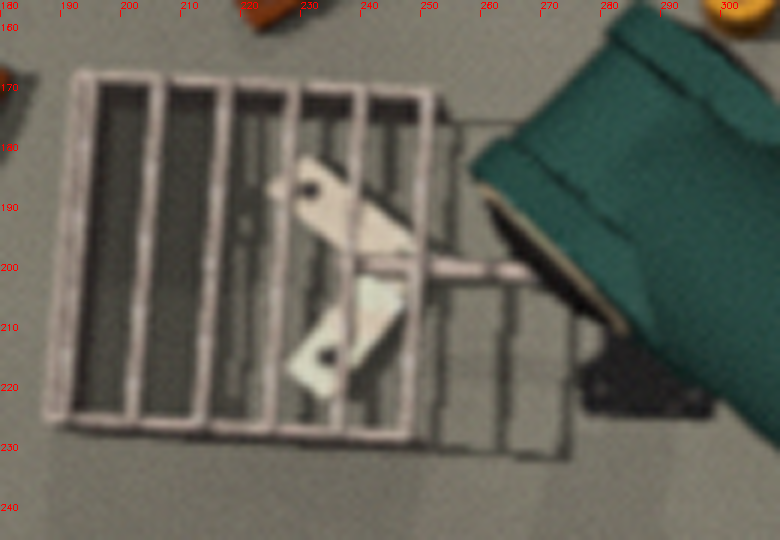

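The bracket is being drawn out cleanly: the prong sits in the inner corner, with the holes at (230,187) and (234,214). I'll keep drawing.

```bash
python3 -m creep '[{"hand":1,"delta_pos":[-8,0,0],"rotation":[0,0,0]},{"hand":1,"delta_pos":[-20,0,0],"rotation":[0,0,0]},{"hand":1,"delta_pos":[-33,0,0],"rotation":[0,0,0]},{"hand":1,"delta_pos":[-46,0,0],"rotation":[0,0,0]},{"hand":1,"delta_pos":[-59,0,0],"rotation":[0,0,0]},{"hand":1,"delta_pos":[-72,0,0],"rotation":[0,0,0]},{"hand":1,"delta_pos":[-85,0,0],"rotation":[0,0,0]},{"hand":1,"delta_pos":[-98,0,0],"rotation":[0,0,0]},{"hand":1,"delta_pos":[-110,0,0],"rotation":[0,0,0]},{"hand":1,"delta_pos":[-120,0,0],"rotation":[0,0,0]},{"hand":1,"delta_pos":[-129,0,0],"rotation":[0,0,0]},{"hand":1,"delta_pos":[-135,0,0],"rotation":[0,0,0]},{"hand":1,"delta_pos":[-138,0,0],"rotation":[0,0,0]},{"hand":1,"delta_pos":[-138,0,0],"rotation":[0,0,0]}]'
python3 - <<'E'
from h import *
import pickle
o=get_obs();print(o["position"],o["torque"])
t=viewer.capture("top");s=viewer.capture("scene");pickle.dump((t,s,o),open("v16.pkl","wb"))
crop(t["img"],200,155,150,90,5,"pics/t16.png")
crop(s["img"],250,140,180,110,4,"pics/s16.png")
E
```

```text
t: 19.02
position: [0.5402, 0.0169, 0.0008]
tcp_rot: [[0.036, 0.999, -0.0], [0.999, -0.036, -0.0], [-0.0, -0.0, -1.0]]
contact_force: [-0.2, 0.2, -1.4]
width: 0.0139
[0.54020881 0.01691987 0.00084857] [-0.01655702 -0.1397997  -0.02601956]
```

View pics/t16.png

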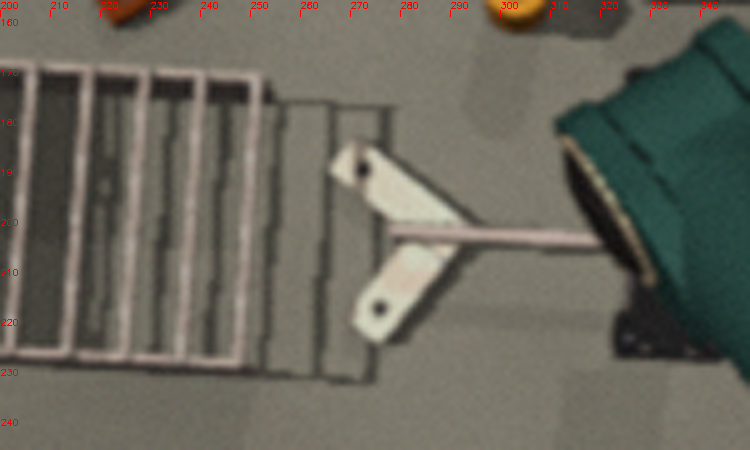

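View pics/s16.png

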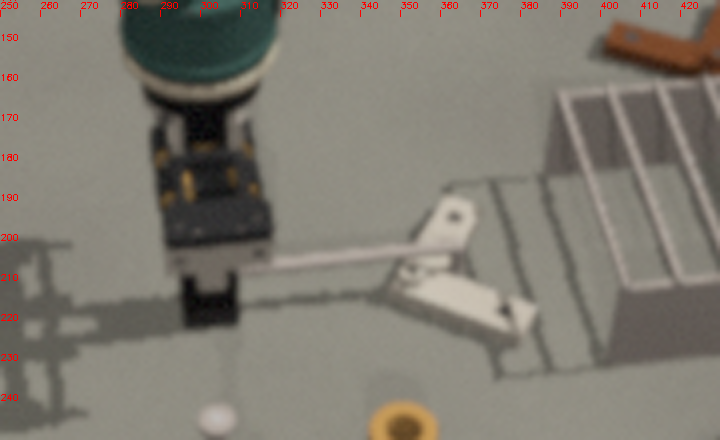

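```bash
python3 - <<'E'
from h import *
go([.40,-.07,.04],88)
go([.40,-.07,-.0026],88)
E
```

```text
delta [-92.7, -137.0, -39.1] rot [-0.0003, 0.0001, 0.0003] t 19.12 rows>= 5
delta [-92.7, -137.0, 3.5] rot [-0.0003, 0.0001, 0.0003] t 19.12 rows>= 4
```

```bash
python3 -m creep '[{"hand":1,"delta_pos":[4,0,0],"rotation":[0,0,0]},{"hand":1,"delta_pos":[5,0,-3],"rotation":[0,0,0]},{"hand":1,"delta_pos":[5,0,-15],"rotation":[0,0,0]},{"hand":1,"delta_pos":[5,0,-32],"rotation":[0,0,0]},{"hand":1,"delta_pos":[5,0,-45],"rotation":[0,0,0]},{"hand":1,"delta_pos":[5,0,-45],"rotation":[0,0,0]},{"hand":1,"delta_pos":[-10,-20,-45],"rotation":[0,0,0]},{"hand":1,"delta_pos":[-30,-50,-45],"rotation":[0,0,0]},{"hand":1,"delta_pos":[-50,-80,-45],"rotation":[0,0,0]},{"hand":1,"delta_pos":[-70,-110,-45],"rotation":[0,0,0]},{"hand":1,"delta_pos":[-88,-130,-40],"rotation":[0,0,0]},{"hand":1,"delta_pos":[-93,-137,-30],"rotation":[0,0,0]},{"hand":1,"delta_pos":[-93,-137,-12],"rotation":[0,0,0]},{"hand":1,"delta_pos":[-93,-137,-4],"rotation":[0,0,0]},{"hand":1,"delta_pos":[-93,-137,0],"rotation":[0,0,0]},{"hand":1,"delta_pos":[-93,-137,1],"rotation":[0,0,0]},{"hand":1,"delta_pos":[-93,-137,1],"rotation":[0,0,0]}]'
```

```text
t: 20.53
position: [0.4005, -0.0699, 0.0001]
tcp_rot: [[0.034, 0.999, -0.0], [0.999, -0.034, 0.001], [0.001, -0.0, -1.0]]
contact_force: [0.1, -0.1, -2.8]
width: 0.0137
```

```bash
python3 -m creep '[{"hand":1,"delta_pos":[0,0,1],"rotation":[0,0,0]},{"hand":1,"delta_pos":[0,0,2],"rotation":[0,0,0]},{"hand":1,"delta_pos":[0,0,2],"rotation":[0,0,0]}]'
python3 - <<'E'
from h import *
t=viewer.capture("top");crop(t["img"],200,150,250,120,3,"pics/t17.png")
E
```

```text
t: 20.78
position: [0.4004, -0.0705, -0.0019]
tcp_rot: [[0.035, 0.999, 0.0], [0.999, -0.035, -0.0], [-0.0, 0.0, -1.0]]
contact_force: [-0.1, 0.5, -1.3]
width: 0.0138
```

View pics/t17.png

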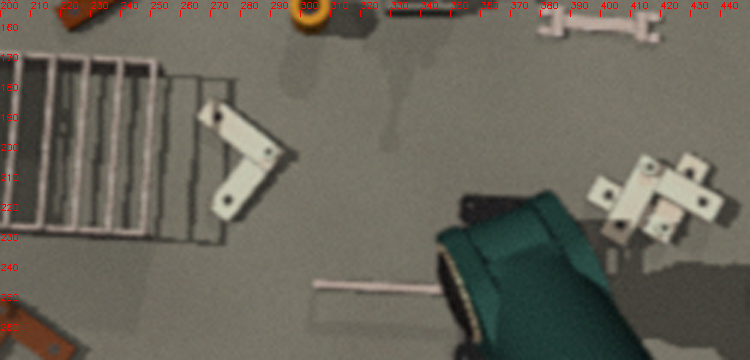

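```bash
python3 -m creep '[{"hand":1,"delta_pos":[0,0,1],"rotation":[0,0,0]},{"hand":1,"delta_pos":[0,0,1],"rotation":[0,0,0]},{"hand":0.6,"delta_pos":[0,0,1],"rotation":[0,0,0]},{"hand":0.6,"delta_pos":[0,0,1],"rotation":[0,0,0]},{"hand":0.6,"delta_pos":[0,0,1],"rotation":[0,0,0]},{"hand":0.6,"delta_pos":[0,0,-15],"rotation":[0,0,0]},{"hand":0.4,"delta_pos":[0,0,-50],"rotation":[0,0,0]},{"hand":0.3,"delta_pos":[0,0,-90],"rotation":[0,0,0]},{"hand":0.3,"delta_pos":[0,0,-110],"rotation":[0,0,0]},{"hand":0.3,"delta_pos":[0,0,-110],"rotation":[0,0,0]}]'
python3 - <<'E'
from c import *
t=viewer.capture("top");o=get_obs()
BR7=np.vstack([BR,[[-.036,-.036,.008]]])
BH=np.vstack([BR,[[-.0212,.045,.008],[.045,-.0207,.008]]])
pickle.dump((t,o),open("v18.pkl","wb"))
# pixel from t17 crop (x0=200,y0=150,s=3): corners
d=fit(BH,[([0,1,2,3,5,6,7],uc([(220,98),(196,118),(228,222),(210,206),(268,152),(228,200),(217,117)],200,150,3),t,None)],[.55,.18,.9],.008)
print("deep",d[0].round(4),np.degrees(d[0][2]),d[1].round(1).tolist())
D=d[0]; y=np.degrees(D[2])
go([D[0]+.0015,D[1]-.002,.10],y)
crop(t["img"],240,160,130,110,6,"pics/t18.png")
E
```

```text
t: 21.67
position: [0.4021, -0.0711, 0.1114]
tcp_rot: [[0.035, 0.999, 0.005], [0.999, -0.035, -0.003], [-0.003, 0.005, -1.0]]
contact_force: [0.7, 0.2, 0.5]
width: 0.0614
deep [0.5439 0.1913 0.9251] 53.0034220256214 [[-2.1, -0.5], [0.3, -0.2], [0.2, 0.2], [-1.0, -0.0], [0.4, -0.0], [0.2, 0.3], [0.6, 0.2]]
delta [265.7, 134.7, 9.2] rot [0.0037, 0.0013, 0.6096] t 21.72 rows>= 8
```

View pics/t18.png

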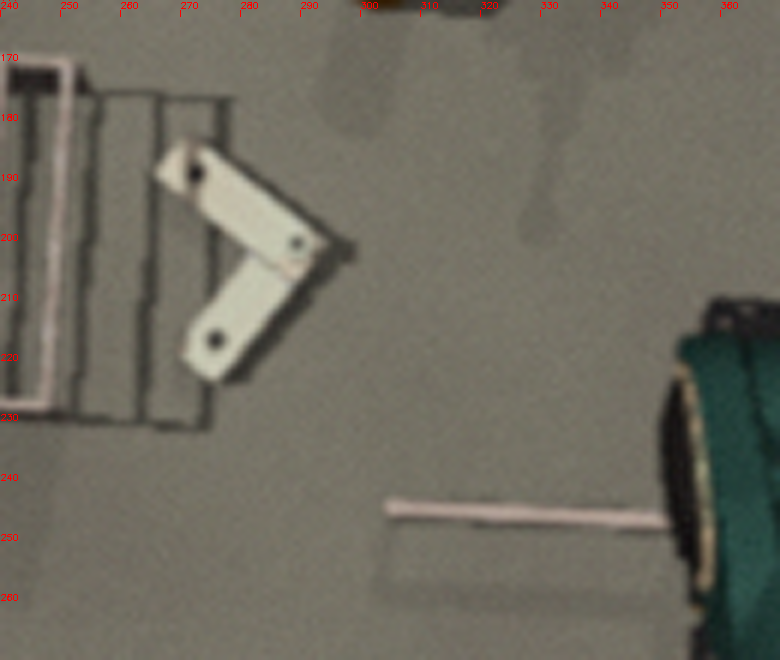

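```bash
python3 -m creep '[{"hand":0.2,"delta_pos":[35,17,0],"rotation":[0,0,0.08]},{"hand":0.2,"delta_pos":[70,35,0],"rotation":[0,0,0.16]},{"hand":0.2,"delta_pos":[105,53,0],"rotation":[0,0,0.24]},{"hand":0.2,"delta_pos":[140,71,0],"rotation":[0,0,0.33]},{"hand":0.2,"delta_pos":[175,89,0],"rotation":[0,0,0.42]},{"hand":0.2,"delta_pos":[210,107,0],"rotation":[0,0,0.51]},{"hand":0.2,"delta_pos":[240,122,0],"rotation":[0,0,0.6]},{"hand":0.2,"delta_pos":[262,135,0],"rotation":[0,0,0.61]},{"hand":0.2,"delta_pos":[262,135,0],"rotation":[0,0,0.61]},{"hand":0.2,"delta_pos":[262,135,0],"rotation":[0,0,0.61]}]'
python3 - <<'E'
from h import *
import pickle
o=get_obs();w=viewer.capture("wrist");pickle.dump((w,o),open("w19.pkl","wb"))
print(o["position"])
crop(w["img"],190,60,266,190,3,"pics/w19.png")
E
```

```text
t: 22.55
position: [0.5434, 0.1882, 0.106]
tcp_rot: [[0.599, 0.801, -0.003], [0.801, -0.599, 0.0], [-0.001, -0.002, -1.0]]
contact_force: [-1.0, -1.3, -0.1]
width: 0.0752
[0.54337513 0.18817516 0.10604971]
```

View pics/w19.png

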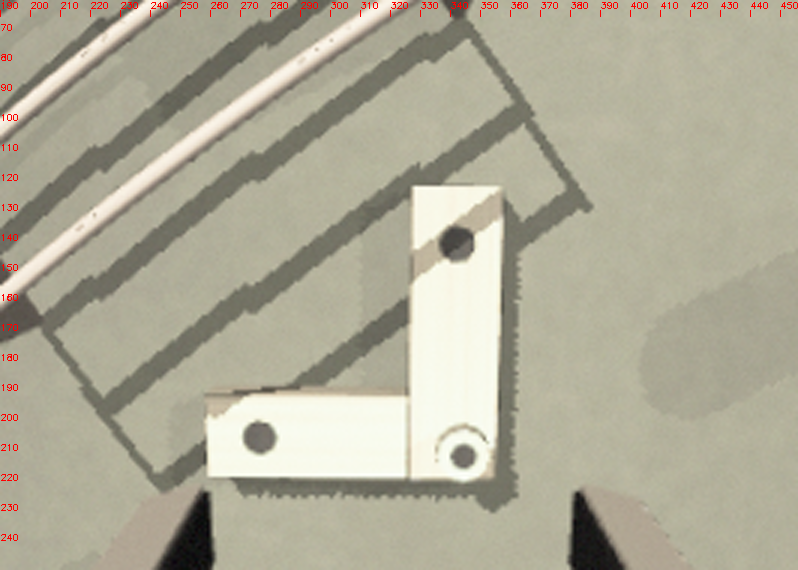

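```bash
python3 - <<'E'
from c import *
w,o=pickle.load(open("w19.pkl","rb"))
BR7=np.vstack([BR,[[-.036,-.036,.008]]])
pw=uc([(503,186),(412,186),(207,478),(206,394),(409,396),(463,456),(494,478)],190,60,3)
for z in (None,.008):
    f=fit(BR7,[(range(7),pw,w,o)],[.545,.189,.9,.008],z); print(f[0].round(4),np.degrees(f[0][2]).round(2),f[1].round(1).tolist())
p=f[0]; g=Rz(p[2])@[.012,-.021,0]+[p[0],p[1],0]; print(g)
go([g[0],g[1],-.030],np.degrees(p[2]))
E
```

```text
[0.5457 0.1907 0.923  0.0064] 52.89 [[0.0, 0.4], [-0.3, -0.1], [0.4, -0.2], [-0.6, 0.0], [0.1, -0.3], [0.1, -0.3], [0.2, 0.6]]
[0.5459 0.1909 0.9229] 52.88 [[0.2, 0.1], [-0.3, -0.4], [0.1, -0.0], [-0.9, 0.1], [0.1, -0.2], [0.2, -0.1], [0.4, 0.8]]
[0.56984654 0.18780417 0.        ]
delta [17.0, 20.8, 136.3] rot [-0.0015, 0.0018, 0.0043] t 22.6 rows>= 4
```

```bash
python3 -m creep '[{"hand":0.4,"delta_pos":[10,14,20],"rotation":[-0.001,0.002,0.004]},{"hand":0.45,"delta_pos":[17,21,55],"rotation":[-0.001,0.002,0.004]},{"hand":0.45,"delta_pos":[17,21,85],"rotation":[-0.001,0.002,0.004]},{"hand":0.45,"delta_pos":[17,21,100],"rotation":[-0.001,0.002,0.004]},{"hand":0.45,"delta_pos":[17,21,105],"rotation":[-0.001,0.002,0.004]},{"hand":0.45,"delta_pos":[17,21,105],"rotation":[-0.001,0.002,0.004]}]'
python3 - <<'E'
from h import *
go([.5698,.1878,-.030],52.88)
t=viewer.capture("top");s=viewer.capture("scene")
crop(t["img"],220,150,130,100,6,"pics/t20.png")
crop(s["img"],290,110,180,130,4,"pics/s20.png")
E
```

```text
t: 23.1
position: [0.5704, 0.1869, 0.0024]
tcp_rot: [[0.605, 0.797, 0.0], [0.797, -0.605, 0.001], [0.001, -0.0, -1.0]]
contact_force: [0.1, 0.4, -0.1]
width: 0.0518
delta [0.3, -1.1, 32.4] rot [-0.0001, -0.0007, -0.0014] t 23.1 rows>= 1
```

View pics/t20.png

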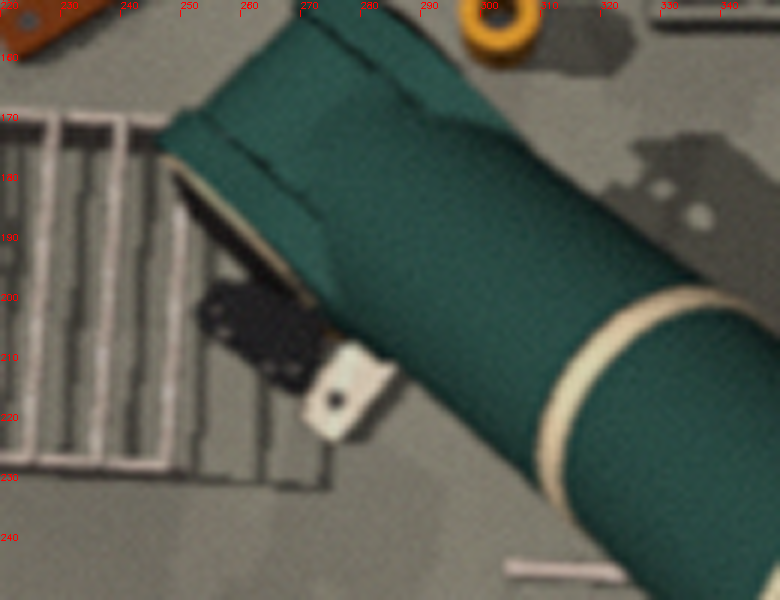

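View pics/s20.png

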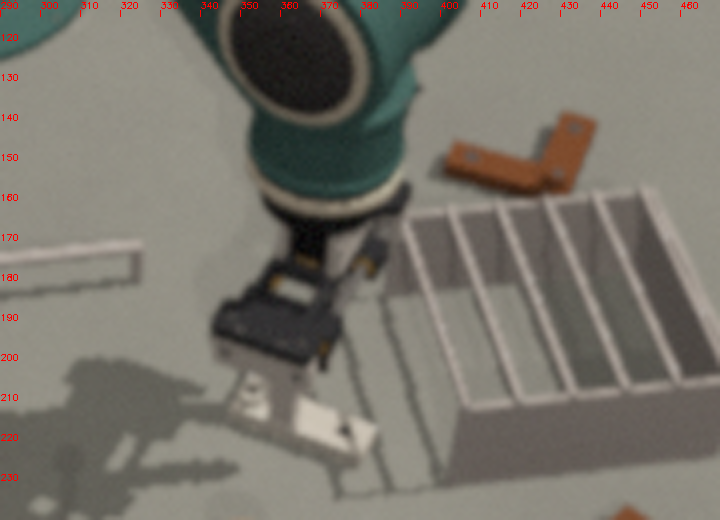

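```bash
python3 -m creep '[{"hand":0.4,"delta_pos":[0,-1,8],"rotation":[0,0,-0.001]},{"hand":0.4,"delta_pos":[0,-1,17],"rotation":[0,0,-0.001]},{"hand":0.4,"delta_pos":[0,-1,25],"rotation":[0,0,-0.001]},{"hand":0.4,"delta_pos":[0,-1,31],"rotation":[0,0,-0.001]},{"hand":0.4,"delta_pos":[0,-1,32],"rotation":[0,0,-0.001]},{"hand":0.4,"delta_pos":[0,-1,32],"rotation":[0,0,-0.001]},{"hand":1,"delta_pos":[0,-1,32],"rotation":[0,0,-0.001]},{"hand":1,"delta_pos":[0,-1,32],"rotation":[0,0,-0.001]},{"hand":1,"delta_pos":[0,-1,32],"rotation":[0,0,-0.001]},{"hand":1,"delta_pos":[0,-1,32],"rotation":[0,0,-0.001]},{"hand":1,"delta_pos":[0,-1,32],"rotation":[0,0,-0.001]},{"hand":1,"delta_pos":[0,-1,32],"rotation":[0,0,-0.001]}]' 30
python3 - <<'E'
from h import *
o=get_obs();print(o["position"],o["width"])
a=np.radians(-28.85);m=Rz(a)@[.012,-.021,0]+[.5055,-.2656,0];print(m)
go([m[0],m[1],.07],-28.85)
E
```

```text
t: 24.2
position: [0.5706, 0.1883, -0.0288]
tcp_rot: [[0.604, 0.797, 0.002], [0.797, -0.604, 0.001], [0.002, 0.001, -1.0]]
contact_force: [-1.3, 0.6, 2.9]
width: 0.0298
[ 0.57061166  0.1882595  -0.02883532] 0.02982653125715748
[ 0.50587775 -0.28978382  0.        ]
delta [-420.0, 237.1, -99.5] rot [-0.0007, -0.0026, 1.4262] t 24.2 rows>= 12
```

```bash
python3 -m creep '[{"hand":1,"delta_pos":[0,0,-20],"rotation":[0,0,0]},{"hand":1,"delta_pos":[0,0,-55],"rotation":[0,0,0]},{"hand":1,"delta_pos":[0,0,-90],"rotation":[0,0,0]},{"hand":1,"delta_pos":[-15,8,-100],"rotation":[0,0,0.05]},{"hand":1,"delta_pos":[-45,25,-100],"rotation":[0,0,0.15]},{"hand":1,"delta_pos":[-80,45,-100],"rotation":[0,0,0.27]},{"hand":1,"delta_pos":[-115,65,-100],"rotation":[0,0,0.39]},{"hand":1,"delta_pos":[-150,85,-100],"rotation":[0,0,0.51]},{"hand":1,"delta_pos":[-185,105,-100],"rotation":[0,0,0.63]},{"hand":1,"delta_pos":[-220,125,-100],"rotation":[0,0,0.75]},{"hand":1,"delta_pos":[-255,145,-100],"rotation":[0,0,0.87]},{"hand":1,"delta_pos":[-290,165,-100],"rotation":[0,0,0.99]},{"hand":1,"delta_pos":[-325,185,-100],"rotation":[0,0,1.11]},{"hand":1,"delta_pos":[-360,205,-100],"rotation":[0,0,1.23]},{"hand":1,"delta_pos":[-390,222,-100],"rotation":[0,0,1.35]},{"hand":1,"delta_pos":[-412,233,-100],"rotation":[0,0,1.426]},{"hand":1,"delta_pos":[-420,237,-100],"rotation":[0,0,1.426]},{"hand":1,"delta_pos":[-420,237,-100],"rotation":[0,0,1.426]},{"hand":1,"delta_pos":[-420,237,-100],"rotation":[0,0,1.426]}]'
python3 - <<'E'
from h import *
import pickle
o=get_obs();w=viewer.capture("wrist");pickle.dump((w,o),open("w21.pkl","wb"))
print(o["position"],o["width"],np.degrees(np.arctan2(o["tcp_rot"][1,0],o["tcp_rot"][0,0])))
crop(w["img"],190,70,266,190,3,"pics/w21.png")
E
```

```text
t: 25.78
position: [0.506, -0.2885, 0.0701]
tcp_rot: [[0.877, -0.48, 0.002], [-0.48, -0.877, 0.002], [0.001, -0.003, -1.0]]
contact_force: [0.1, 1.2, -1.8]
width: 0.0294
[ 0.50597586 -0.28853913  0.07013975] 0.02943415665277094 -28.684002640816836
```

View pics/w21.png

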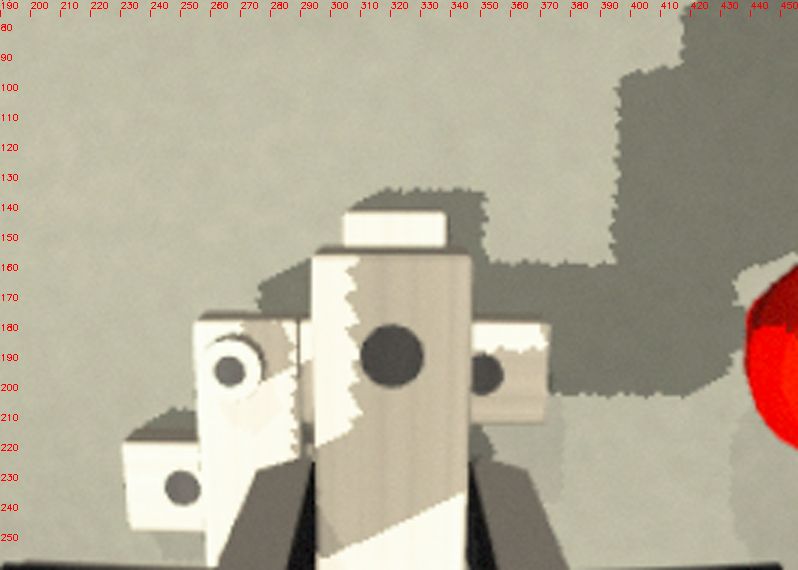

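```bash
python3 - <<'E'
from c import *
w,o=pickle.load(open("w21.pkl","rb"))
BR7=np.vstack([BR,[[-.036,-.036,.008]]])
b=fit(BR7,[([0,1,2,3],uc([(446,211),(344,211),(130,529),(122,441)],190,70,3),w,o)],[.505,-.265,-.5],.008)
u=fit(BR7,[([2,3,5,6],uc([(548,323),(546,423),(231,371),(195,320)],190,70,3),w,o)],[.505,-.265,2.6],.024)
for f in (b,u): print(f[0].round(4),np.degrees(f[0][2]).round(2),f[1].round(1).tolist())
for zo in (.037,.038): print(held_x(w,o,uc([(313,255),(470,254)],190,70,3),zo).round(4).tolist())
E
```

```text
[ 0.5058 -0.2664 -0.5027] -28.8 [[0.5, -0.0], [-0.3, -0.1], [-0.0, 0.2], [-0.1, 0.0]]
[ 0.5047 -0.2662  2.6368] 151.08 [[1.2, -0.5], [0.3, 0.7], [-0.4, -0.1], [-0.9, 0.1]]
[[0.0521, -0.0135, -0.045], [0.0523, 0.015, -0.045]]
[[0.0522, -0.0134, -0.046], [0.0524, 0.0149, -0.046]]
```

```bash
python3 - <<'E'
from h import *
m=Rz(np.radians(-28.9))@[.0118,-.021,0]+[.5050,-.2659,0];print(m)
go([m[0],m[1],.0055],-28.9)
E
```

```text
[ 0.50518155 -0.28998749  0.        ]
delta [0.0, 2.6, 64.7] rot [-0.0027, -0.0007, 0.0047] t 25.83 rows>= 2
```

```bash
python3 -m creep '[{"hand":1,"delta_pos":[0,1,25],"rotation":[-0.002,0,0.004]},{"hand":1,"delta_pos":[0,1.5,45],"rotation":[-0.002,0,0.004]},{"hand":1,"delta_pos":[0,1.5,55],"rotation":[-0.002,0,0.004]},{"hand":1,"delta_pos":[0,1.5,60],"rotation":[-0.002,0,0.004]},{"hand":1,"delta_pos":[0,1.5,60],"rotation":[-0.002,0,0.004]},{"hand":1,"delta_pos":[0,1.5,60],"rotation":[-0.002,0,0.004]}]'
python3 - <<'E'
from h import *
go([.5052,-.2900,.0035],-28.9)
E
```

```text
t: 26.33
position: [0.5057, -0.2906, 0.011]
tcp_rot: [[0.875, -0.485, 0.002], [-0.485, -0.875, -0.001], [0.002, -0.0, -1.0]]
contact_force: [-0.0, 0.8, -1.7]
width: 0.0298
delta [-0.8, -0.2, 7.5] rot [-0.0001, -0.0017, -0.0016] t 26.33 rows>= 1
```

```bash
python3 -m creep '[{"hand":1,"delta_pos":[-0.4,-0.2,3],"rotation":[0,-0.001,0]},{"hand":1,"delta_pos":[-0.4,-0.2,5],"rotation":[0,-0.001,0]},{"hand":1,"delta_pos":[-0.4,-0.2,6],"rotation":[0,-0.001,0]},{"hand":1,"delta_pos":[-0.4,-0.2,6],"rotation":[0,-0.001,0]}]'
python3 - <<'E'
from h import *
go([.5052,-.2900,.0035],-28.9)
E
```

```text
t: 26.67
position: [0.5049, -0.2907, 0.0044]
tcp_rot: [[0.874, -0.486, 0.0], [-0.486, -0.874, -0.0], [0.0, 0.0, -1.0]]
contact_force: [0.1, -0.7, -1.0]
width: 0.0296
delta [-0.1, -0.8, 0.9] rot [0.0002, -0.0003, -0.0028] t 26.67 rows>= 1
```

```bash
python3 -m creep '[{"hand":1,"delta_pos":[0,-0.4,0.8],"rotation":[0,0,0]},{"hand":1,"delta_pos":[0,-0.4,1.2],"rotation":[0,0,0]},{"hand":1,"delta_pos":[0,-0.4,1.2],"rotation":[0,0,0]}]'
python3 - <<'E'
from h import *
go([.5052,-.2900,.0035],-28.9);print(get_obs()["contact_force"])
E
```

```text
t: 26.92
position: [0.5052, -0.2903, 0.0032]
tcp_rot: [[0.874, -0.486, 0.0], [-0.486, -0.874, -0.0], [0.0, 0.0, -1.0]]
contact_force: [0.2, -0.2, -2.6]
width: 0.0294
delta [-0.1, -0.3, -0.3] rot [0.0001, -0.0003, -0.0028] t 26.92 rows>= 1
[ 0.21833204 -0.20058309 -2.64654256]
```

```bash
python3 -m creep '[{"hand":1,"delta_pos":[0,0,0.6],"rotation":[0,0,0]},{"hand":1,"delta_pos":[0,0,1],"rotation":[0,0,0]},{"hand":1,"delta_pos":[0,0,1],"rotation":[0,0,0]}]'
```

```text
t: 27.17
position: [0.5052, -0.2904, 0.0031]
tcp_rot: [[0.874, -0.486, 0.0], [-0.486, -0.874, -0.001], [0.0, 0.0, -1.0]]
contact_force: [-6.1, 3.2, 16.2]
width: 0.0296
```

```bash
python3 -m creep '[{"hand":1,"delta_pos":[0,0,-0.9],"rotation":[0,0,0]},{"hand":1,"delta_pos":[0,0,-0.9],"rotation":[0,0,0]}]'
```

```text
t: 27.33
position: [0.5051, -0.2904, 0.0032]
tcp_rot: [[0.874, -0.486, 0.0], [-0.486, -0.874, -0.0], [0.001, 0.0, -1.0]]
contact_force: [-0.1, 0.1, -2.5]
width: 0.0296
```

```bash
python3 -m creep '[{"hand":0.6,"delta_pos":[0,0,0],"rotation":[0,0,0]},{"hand":0.6,"delta_pos":[0,0,0],"rotation":[0,0,0]},{"hand":0.6,"delta_pos":[0,0,0],"rotation":[0,0,0]},{"hand":0.6,"delta_pos":[0,0,-8],"rotation":[0,0,0]},{"hand":0.6,"delta_pos":[0,0,-30],"rotation":[0,0,0]},{"hand":0.4,"delta_pos":[0,0,-70],"rotation":[0,0,0]},{"hand":0.2,"delta_pos":[-20,0,-105],"rotation":[0,0,0]},{"hand":0,"delta_pos":[-45,0,-130],"rotation":[0,0,0]},{"hand":0,"delta_pos":[-45,0,-130],"rotation":[0,0,0]},{"hand":0,"delta_pos":[-45,0,-130],"rotation":[0,0,0]},{"hand":0,"delta_pos":[-45,0,-130],"rotation":[0,0,0]}]'
python3 - <<'E'
from h import *
import pickle
o=get_obs();w=viewer.capture("wrist");t=viewer.capture("top");s=viewer.capture("scene");pickle.dump((w,o,t,s),open("w22.pkl","wb"))
crop(w["img"],190,60,266,190,3,"pics/w22.png")
cv2.imwrite("pics/t22.png",t["img"][:,:,::-1]);crop(s["img"],130,140,190,145,4,"pics/s22.png")
E
```

```text
t: 28.25
position: [0.4658, -0.2687, 0.133]
tcp_rot: [[0.874, -0.486, 0.0], [-0.486, -0.874, -0.001], [0.001, 0.0, -1.0]]
contact_force: [0.2, 0.1, -1.3]
width: 0.0743
```

View pics/w22.png

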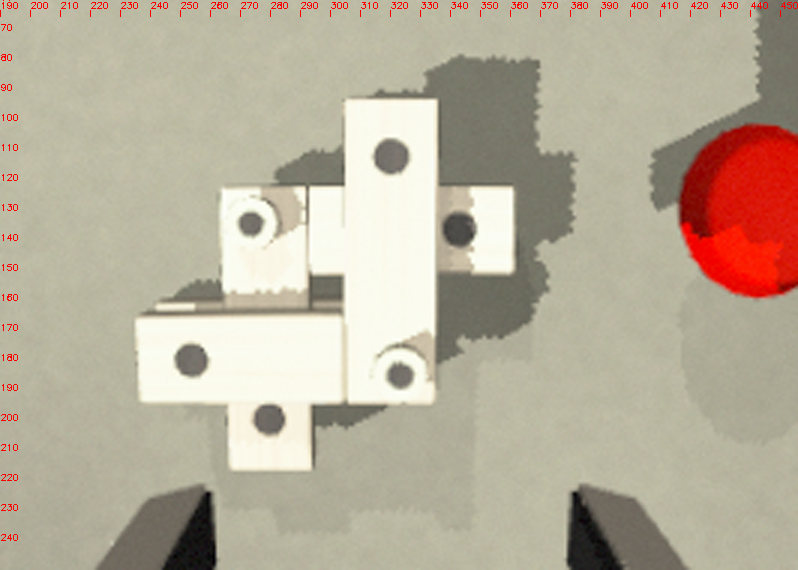

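View pics/s22.png

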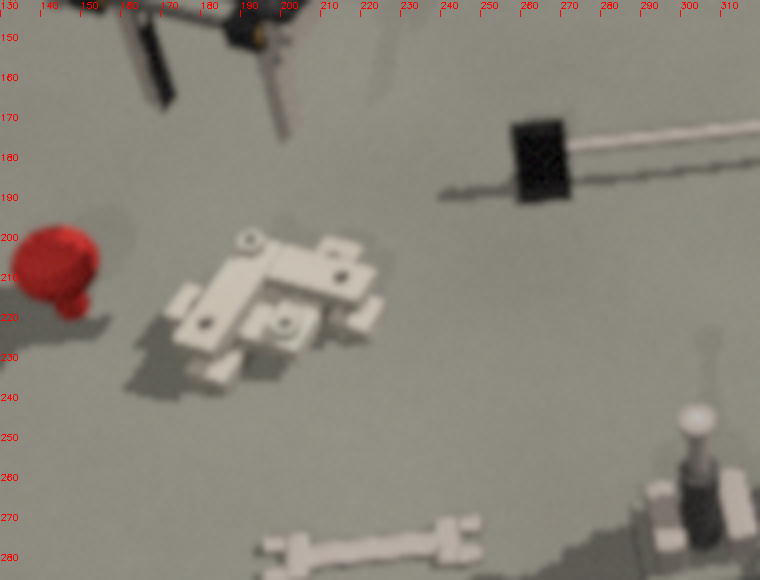

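View pics/t22.png

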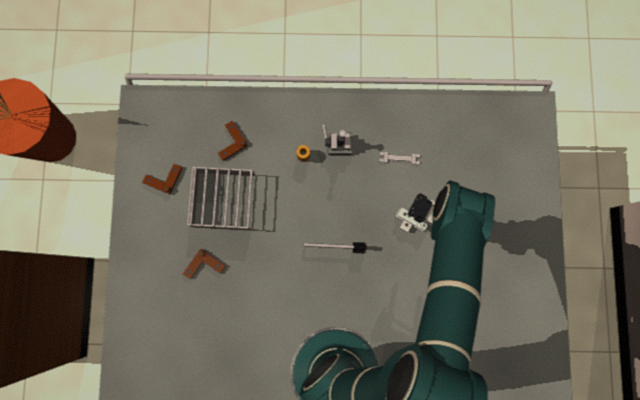

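```bash
python3 - <<'E'
from c import *
w,o,t,s=pickle.load(open("w22.pkl","rb"))
BR7=np.vstack([BR,[[-.036,-.036,.008]]])
for z in (None,.040):
  u3=fit(BR7,[(range(7),uc([(438,98),(345,98),(140,402),(136,316),(345,314),(401,375),(435,404)],190,60,3),w,o)],[.5,-.26,-.5,.04],z); print(u3[0].round(4),u3[1].round(1).tolist())
for z in (None,.024):
  u2=fit(BR7,[([0,1,2,3,5,6],uc([(229,470),(312,470),(515,187),(514,272),(252,224),(222,186)],190,60,3),w,o)],[.5,-.26,2.6,.024],z); print(u2[0].round(4),u2[1].round(1).tolist())
E
```

```text
[ 0.5045 -0.2671 -0.5115  0.0387] [[0.3, 0.1], [-0.2, -0.0], [0.2, 0.3], [-0.1, -0.2], [-0.1, -0.0], [-0.3, -0.1], [0.2, -0.1]]
[ 0.5046 -0.2672 -0.5115] [[0.5, -0.1], [-0.1, -0.3], [-0.1, 0.4], [-0.3, -0.1], [-0.1, 0.0], [-0.2, 0.0], [0.4, 0.1]]
[ 0.5047 -0.2662  2.6323  0.0229] [[0.2, -0.4], [0.1, -0.2], [0.2, -0.2], [0.0, 0.7], [-0.2, -0.3], [-0.5, 0.4]]
[ 0.5048 -0.2663  2.6324] [[0.1, -0.2], [0.1, 0.0], [0.4, -0.3], [0.2, 0.7], [-0.3, -0.4], [-0.6, 0.3]]
```

```bash
python3 -c "
from station import env
print(env.finish_job())"
```

```text
the job is handed in; nothing more can be done
None
```

The pile is built and the job was handed in at about 28 s. The loose bracket went onto the right-hand one, turned half round. I then drew the deep bracket out of the bay with the hook and set it on top, turned half round again.

**Last checks:**
- **Alignment:** in the final wrist picture, the top bracket's balance point is within about 1 mm of the middle one's, and the two are half a turn apart to about 0.1°. The middle bracket measured about 1 mm from the bottom one.
- **Flatness:** their measured centre heights are 38.7 mm and 22.9 mm, against 40 and 24 mm expected, so all lie flat.
- **Bottom bracket:** it stayed at about (0.506, −0.266), within measuring error, up to its last clear fit before the third bracket was set down. I did not fit it again after that. That placing briefly pressed with about 16 N up and 7 N sideways.
- **Hook and bystanders:** the hook stands on its foot and prong around (0.40, −0.07), clear of everything. The bushing, the knob, the wrench and the brown look-alikes look undisturbed in the final pictures, though I did not measure them.

**What disagreed:**
- **Fingertips:** they ended about 34 mm behind the reported TCP rather than at it. My first grasp closed above the loose bracket without harm, so I measured the offset and gripped lower.
- **Hook grasp:** an unexplained 11 N upward force showed when I closed on the hook. It vanished on lifting.

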